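# Dry a mixing cup under the dust cover

### The arm

A 7-joint arm with a two-finger parallel gripper is mounted at the origin on the work surface. World frame = base frame: x ahead of the robot, y to its left, z up, the work surface at z = 0. Lengths are in m, angles in rad, forces in N, time in s.
With the tool pointing down it reaches from about 0.35 to 0.9 m from the base axis. Payload 19.9 kg.
Tool frame: the origin (TCP) lies at the very end of the fingers, on their centre line; the grasp point (between the pads) lies 19 mm behind it (arm.hold_point_z is the distance from the TCP to the grasp point, in m); z points along the fingers, y is the direction in which the jaws open and shut (so a half turn about z gives the same grasp; the last joint's range is limited). The gripper opens to 94 mm and grips with 3 to 60 N. Pads are 16 mm wide; open, the fingers measure 119 mm over their backs; the gripper's body (75 mm by 177 mm) begins 78 mm behind the grasp point.
Start: joints at [1.238, 0.417, -0.01, 1.614, 0.005, 1.111, -0.053], TCP at [0.18, -0.599, 0.205] pointing down, gripper open.
Joint ranges: [-2.81, 2.81], [-0.39, 2.02], [-1.27, 1.25], [0.06, 2.57], [-1.19, 4.33], [0.19, 2], [-2.82, 2.82]. Speed limits (rad/s): [1.89, 1.89, 2.39, 2.39, 3.01, 3.01, 3.01].

### API

Orientations are given as a unit quaternion [x, y, z, w].
In Python, from station import telemetry, cams, job, arm gives the robot as it stands.
- The arm moves only by the tool carry_out, never from a script. Its argument "steps" is a list of rows, each a list of 5 numbers: the shift along the tool's x, y, z in mm, then the turn about the tool's z in rad, then the gripper's target within -1 to 1 (shut at 1, half-way at 0, fully open at -1). In form: [[x, y, z, twist, claw], ...]. A call has exactly 5 rows; each row is the pose to reach, as a shift and turn from the pose commanded when the call began, along the tool's axes at that moment; what a row does not reach only later rows make up. A row lasts 1/10 s, in which the tool goes at most 50 mm and 8.59 degrees, less where a joint would pass 70% of its speed; a pose out of reach is approached as far as the arm can. A call with a gripper value outside its range is refused whole. The fingers move at their own pace and stop on an object; "newtons" is the grip in N (left out, the last holds). Time passes only in rows, so rows that repeat a pose let the fingers close, or fill a call up. It gives the time, the measured TCP pose, the force and the opening at its end, in the units of the state.
- telemetry.observe(): the state, without advancing time (a new reading comes with each control period).
- cams.grab_frame(name): name is "side" or "top"; returns a dict with "img" (420x560x3 uint8, red, green, blue), "vfov" (degrees; the focal length in pixels is half the picture's height over the tangent of half this angle, whatever the lens; pixels are square), "cx", "cy" (the principal point, pixels), "extrinsics" (4x4, takes a point from world to camera coordinates). Camera axes: x right, y down, z forward; pixel columns grow to the right and rows downward; lengths in m; the calibration is good to about 2 mm. A picture is of the moment at which its call begins. There is no depth.
- job.close_job(): hands the job in, once; it reports no verdict.
The state is a dict: "time_s": time; "joint_pos": joint angles; "dq": joint speeds; "joint_efforts": joint torques, N m; "tcp_pos": TCP position; "tool_rot": TCP orientation; "ft_force": force on the tool from outside, world axes, zero at the start; "ft_torque": the same for the moment, N m; "finger_gap": opening from 0.0 (shut) to 1.0 (fully open).
Only numpy, scipy, OpenCV 4.12 (cv2) and the standard library are available. Lean on these libraries where they do the work, as an engineer would, in place of code of your own. Each camera call takes 0.05 s, during which the arm holds its last target.

### The job

Put the freshly washed metal mixing cup, lying on its side in the draining cradle, upside down over the bare peg of the drying tray, setting it down gently so that its rim sits flat on the foot of the peg. Then lower the tray's hinged clear dust cover fully closed, without slamming it. Leave the other cup on its peg, and do not disturb the jar, the metal flask block or the plaster knife.

Things in the scene. Friction and masses are not known exactly. Their poses are not given: they have to be found in the camera images.
- cup: the washed cup: plain straight-sided round steel mixing cup, outer diameter 58, height 65, wall 3, bottom 4 thick (80 g). Origin: centre of the outside of its bottom; z points along its axis towards the mouth. It starts lying on its side in the cradle, mouth pointing away from the robot, axis level 45 mm above the table. Seated on the peg, its origin is on top, 71 mm above the peg's origin
- cradle: fixed draining cradle of steel: two round bars (diameter 10, 80 long, along x, 36 apart, their tops 21 mm above the table) on a 85 x 48 x 5 foot. Origin: centre of the underside; x points along the cup's axis to its mouth
- station: fixed white plastic drying tray, 170 (x) x 240 (y), walls 4 thick and 30 high, floor 4 thick. Origin: centre of the underside; x points away from the robot to the hinge side; z up. The two pegs stand inside at y = +55 and -55 (either may be the bare one)
- peg: the bare drying peg, fixed on the tray floor: round foot of diameter 68, 6 thick, with an upright stem of diameter 26, straight to 45 and tapering to a blunt tip at 54 above the origin. Origin: centre of the foot's underside (4 mm above the table)
- peg_used: the second, identical peg, occupied by the other cup
- cup_drying: the other cup, same as the first, loose, already upside down on its peg; leave alone. Origin: centre of the outside of its bottom (on top), z towards the mouth (down)
- lid (a joint): angle of the dust cover, rad: 0 closed, grows as it opens upwards about the tray's far edge, up to 2.0; starts at 1.45 to 1.75. A stiff friction hinge holds it wherever it is left (2 to 4 N at the lip moves it). The cover is a clear box without bottom, 170 x 240 x 56 high when closed, with grey edges
- lid_hinge (a point): point on the hinge axis, middle of the cover's far lower edge, 30.5 mm above the table. The axis runs along the tray's y. Its frame turns with the cover: closed, x points away from the robot and z up
- lid_lip (a point): middle of the upper face (closed) of the grey pull lip: a tongue 24 x 140 x 6 that sticks out from the cover's lower front edge, its plane in line with the hinge; the point is 182 mm from the hinge axis, 12 mm out from the cover's front wall and 6 mm above the hinge plane. Cover open: the lip points up and this face looks away from the robot. Frame as for the hinge
- jar: bystander: loose amber jar with black cap, diameter 44, height 85. Origin: centre of the underside
- flask: bystander: loose dark metal flask block 65 x 85 x 32. Origin: centre of the underside
- knife: bystander: loose plaster knife (spatula) 190 long, lying flat in front of the tray. Origin: under its middle, x along it to the blade
Mind the look-alikes: they are no part of the job. What is shaped like the cup but purple is not meant.

How it is judged:
On the way, in this order (a step that is already met when the one before it is completed fails the run):
1. the washed cup stands upside down over the bare peg, rim on the peg's foot, let go (angle between cup's own z axis and vertical above 3.02 rad and horizontal distance between cup and peg below 0.018 m and z of cup in the frame of peg between 0.066 and 0.075 m and contact force between cup and the fingers below 0.05 N and linear speed of cup below 0.02 m/s), for 0.2 s.
2. the dust cover is closed (value of joint lid below 0.03 rad), for 0.2 s.
At the end, for the whole second after the job is handed in: The cover is closed (within 0.03 rad); the washed cup is at rest upside down (within 0.12 rad) over the peg that was bare, its axis within 18 mm of the peg's and its rim on the foot (origin 66 to 75 mm above the peg's origin); the other cup is likewise still on its own peg (value of joint lid below 0.03 rad and angle between each of cup, cup_drying's own z axis and vertical above 3.02 rad and horizontal distance between cup and peg below 0.018 m and z of cup in the frame of peg between 0.066 and 0.075 m and linear speed of cup below 0.02 m/s and horizontal distance between cup_drying and peg_used below 0.018 m and z of cup_drying in the frame of peg_used below 0.075 m); the robot touches nothing.
It fails at once if the cover swings down faster than 2.5 rad/s (slammed) (velocity of joint lid below -2.5 rad/s).
It fails at once if the cup falls onto the peg instead of being set down (faster than 0.7 m/s at the peg) (horizontal distance between cup and peg below 0.03 m and height (world z) of cup below 0.12 m and linear speed of cup above 0.7 m/s).
It fails at once if the other cup is moved by more than 25 mm (distance of cup_drying from where it was at the start of the episode above 0.025 m).
It fails at once if the jar, flask block or plaster knife is moved by more than 25 mm (distance of any of jar, flask, knife from where it was at the start of the episode above 0.025 m).
It also fails if it takes over 72 s, if anything falls off the work surface, if the arm or the gripper's body presses on something with over 40 N, if the wrist force passes 120 N, or if a joint passes its speed limit or range.

## Working session

There is one attempt and no reset: what is moved stays moved. The work goes in short steps, Python scripts to look and compute and a tool call to move; the robot and the scene stay as the last step left them, time stands still between calls to the robot, and variables do not carry over. Pictures are saved under pics/ and viewed, and the job is handed in when it is done.

Besides the shell and the picture viewer there is one more tool, called after "Request:" by a JSON object that holds its "fn" and its "kwargs", one argument or row to a line. carry_out: Moves the arm, as the interface text tells. Its arguments: {"type":"object","properties":{"steps":{"type":"array","items":{"type":"array","items":{"type":"number"}}},"newtons":{"type":"number"}},"required":["steps"]}

```bash
ls; mkdir -p pics; python3 - <<'E'
from station import telemetry, cams, job, arm
import cv2, numpy as np
print(telemetry.observe()); print([a for a in dir(arm) if a[0]!='_'])
for n in("side","top"):
    f=cams.grab_frame(n); cv2.imwrite(f"pics/{n}0.png",f["img"][:,:,::-1]); print(n,f["vfov"],f["cx"],f["cy"],f["extrinsics"])
E
```

```text
pics
{'time_s': 0.0, 'joint_pos': array([ 1.2374971 ,  0.41797186, -0.01030664,  1.61415498,  0.00469271,
        1.11073034, -0.05297408]), 'dq': array([ 1.37901706e-03,  3.15949472e-04, -9.60603087e-04,  1.31364067e-03,
        1.27452574e-03,  4.77391606e-05,  1.08908135e-03]), 'joint_efforts': array([-1.11004720e-03, -8.51253462e+01,  6.38063382e-01, -4.25996983e+01,
       -4.89564682e-02,  1.87980366e-02,  1.56316219e-04]), 'tcp_pos': array([ 0.17967964, -0.59821836,  0.20483467]), 'tool_rot': array([ 9.89372845e-01,  1.45399414e-01, -1.31714500e-04, -6.06162695e-04]), 'ft_force': array([-0.54954443, -0.73742223,  0.69108596]), 'ft_torque': array([-0.02480815,  0.01090725, -0.02021739]), 'finger_gap': 0.9976677211184066}
['PlanningError', 'hold_point_z']
side 55.56431662183926 279.88464381678676 207.16162671009272 [[-0.99243755 -0.12252024  0.00751694  0.51442694]
 [-0.08816916  0.66890263 -0.73810262  0.09638352]
 [ 0.08540441 -0.73318351 -0.67464659  0.8503157 ]
 [ 0.          0.          0.          1.        ]]
top 45.325554886208636 273.77889314781675 205.43436116756746 [[ 0.0134915  -0.99939795  0.0319642  -0.01883499]
 [-0.98515614 -0.01875667 -0.17063284  0.49502018]
 [ 0.17112965 -0.02918764 -0.98481609  1.22156228]
 [ 0.          0.          0.          1.        ]]
```

View pics/side0.png

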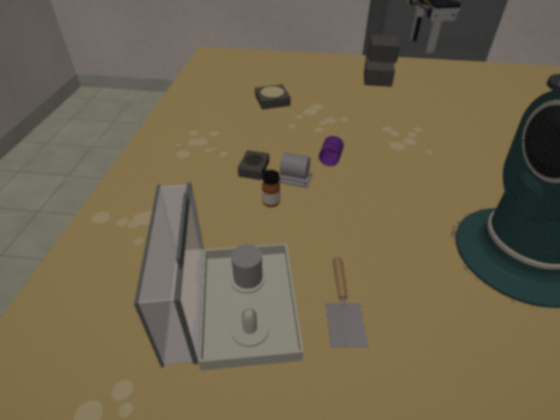

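View pics/top0.png

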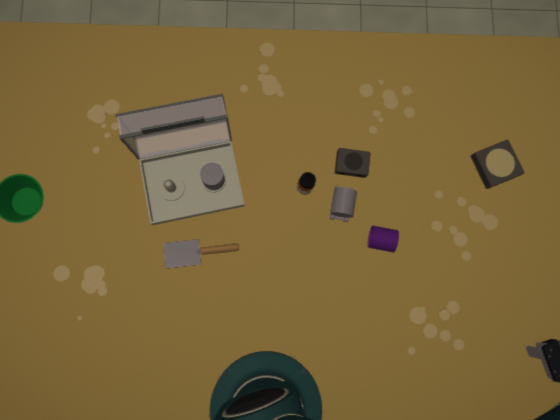

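The top view shows the tray at (193,183) with the bare peg at left (171,186) and the other cup at (212,176). The open cover is behind it at (175,125). The cup is in its cradle at (343,202), with the jar at (307,183) and the flask at (352,162). The purple decoy is at (383,239). I'll zoom in next.

```bash
cat > h.py <<'E'
import numpy as np, cv2
from station import telemetry, cams, job, arm
def cam(n):
    f=cams.grab_frame(n); h=f["img"].shape[0]
    F=h/2/np.tan(np.radians(f["vfov"])/2); return f,F,np.array(f["extrinsics"])
class C:
    def __init__(s,n):
        s.f,s.F,s.E=cam(n); s.img=s.f["img"]; s.cx,s.cy=s.f["cx"],s.f["cy"]; s.R=s.E[:3,:3]; s.o=-s.R.T@s.E[:3,3]
    def ray(s,u,v):
        d=s.R.T@np.array([(u-s.cx)/s.F,(v-s.cy)/s.F,1]); return d/np.linalg.norm(d)
    def plane(s,u,v,z):
        d=s.ray(u,v); return s.o+d*(z-s.o[2])/d[2]
    def proj(s,p):
        q=s.E[:3,:3]@np.array(p)+s.E[:3,3]; return np.array([s.cx+s.F*q[0]/q[2],s.cy+s.F*q[1]/q[2]])
def tri(a,pa,b,pb):
    A=[];B=[]
    M=np.zeros((3,3));r=np.zeros(3)
    for c,p in((a,pa),(b,pb)):
        d=c.ray(*p);P=np.eye(3)-np.outer(d,d);M+=P;r+=P@c.o
    x=np.linalg.solve(M,r); return x,[round(np.linalg.norm((np.eye(3)-np.outer(c.ray(*p),c.ray(*p)))@(x-c.o))*1000,1) for c,p in((a,pa),(b,pb))]
def crop(c,name,x0,y0,x1,y1,k):
    cv2.imwrite("pics/"+name,cv2.resize(c.img[y0:y1,x0:x1,::-1],None,fx=k,fy=k,interpolation=cv2.INTER_CUBIC))
E
python3 - <<'E'
from h import *
t=C("top");s=C("side")
crop(t,"t_cup.png",290,135,410,255,5); crop(t,"t_tray.png",105,85,255,285-15,4)
crop(s,"s_cup.png",230,130,350,215,6); crop(s,"s_tray.png",140,180,310,370,3)
E
```

```text
(no output)
```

View pics/t_cup.png

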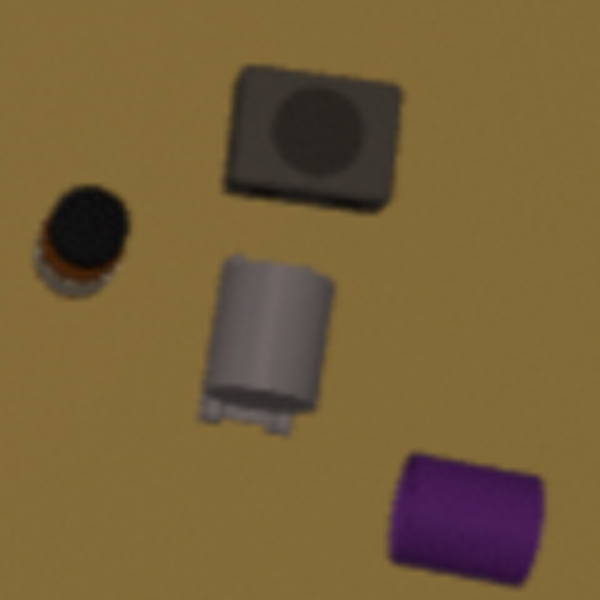

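View pics/s_cup.png

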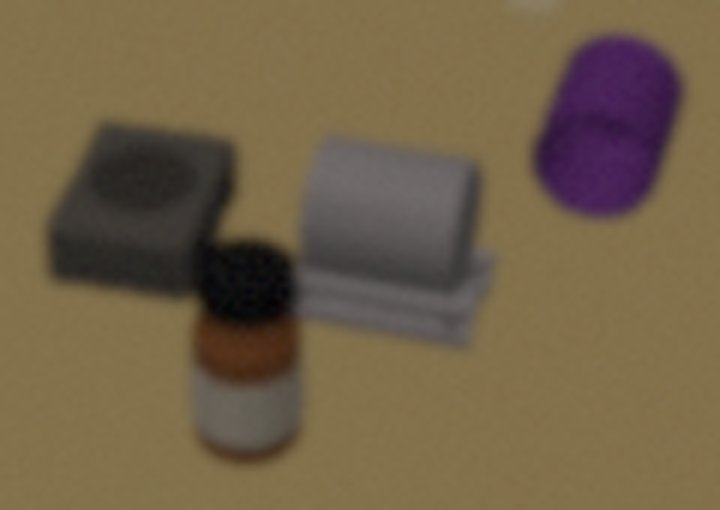

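View pics/t_tray.png

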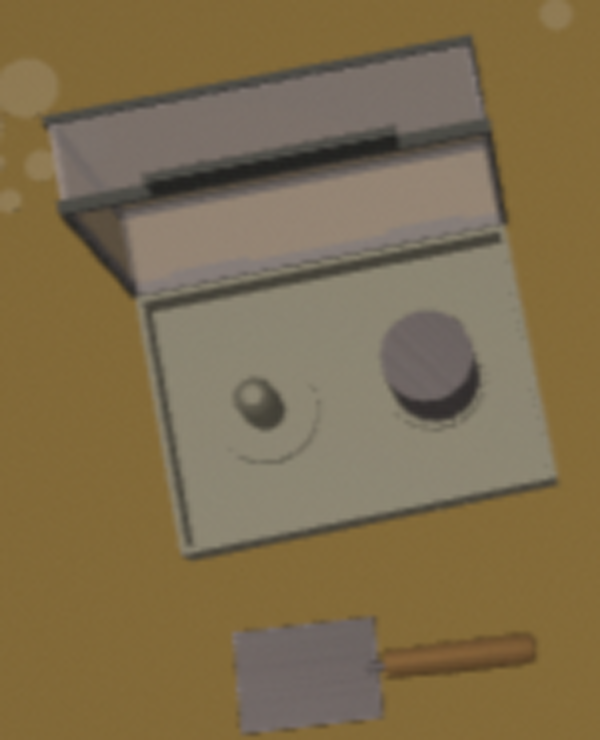

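View pics/s_tray.png

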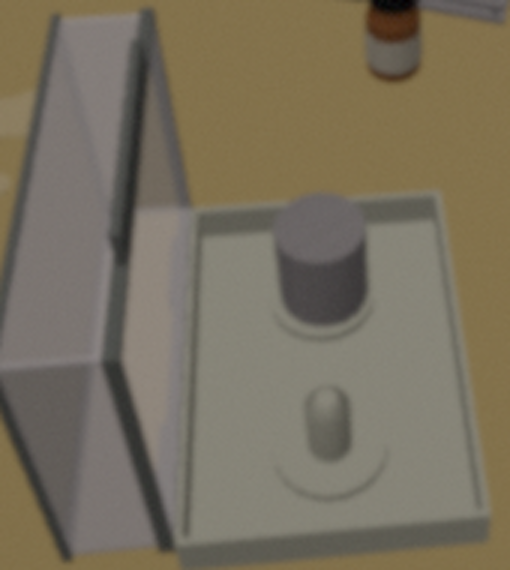

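```bash
python3 - <<'E'
from h import *
np.set_printoptions(precision=4,suppress=True)
t=C("top");s=C("side")
print("cams",t.o,s.o)
T=lambda x,y:(105+(x-1.5)/4,85+(y-1.5)/4); S=lambda x,y:(140+(x-1)/3,180+(y-1)/3)
TC=lambda x,y:(290+(x-2)/5,135+(y-2)/5); SC=lambda x,y:(230+(x-2.5)/6,130+(y-2.5)/6)
print("tray corners tri (z 30)")
for n,a,b in(("nearL",(187,553),(488,514)),("nearR",(556,482),(440,196))):
    print(n,tri(t,T(*a),s,S(*b)), t.plane(*T(*a),.03), s.plane(*S(*b),.03))
for a in((503,228),(138,296)): print("far",t.plane(*T(*a),.03))
print("peg tip",tri(t,T(253,390),s,S(328,392)))
print("othercup top",tri(t,T(428,356),s,S(320,230)),t.plane(*T(428,356),.075),s.plane(*S(320,230),.075))
print("lip ends",tri(t,T(147,184),s,S(118,250)),tri(t,T(396,133),s,S(138,45)))
print("cup axis far/near", t.plane(*TC(279,272),.045),t.plane(*TC(260,396),.045))
print("bottom disk top edge tri",tri(t,TC(263,390),s,SC(478,160)))
print("jar cap", t.plane(*TC(88,228),.085), s.plane(*SC(248,265),.085))
print("flask corners z32")
for a in((243,68),(402,86),(228,188),(383,207)): print(t.plane(*TC(*a),.032))
E
```

```text
cams [0.2789 0.0261 1.2881] [0.4464 0.622  0.6409]
tray corners tri (z 30)
nearL (array([0.4463, 0.2959, 0.0266]), [np.float64(1.5), np.float64(1.5)]) [0.4473 0.295  0.03  ] [0.4449 0.2981 0.03  ]
nearR (array([0.4974, 0.0655, 0.0242]), [np.float64(0.5), np.float64(0.5)]) [0.4968 0.0653 0.03  ] [0.4964 0.0709 0.03  ]
far [0.663  0.1035 0.03  ]
far [0.6125 0.3352 0.03  ]
peg tip (array([0.5426, 0.2533, 0.0617]), [np.float64(2.9), np.float64(2.9)])
othercup top (array([0.5657, 0.145 , 0.0706]), [np.float64(1.6), np.float64(1.6)]) [0.5664 0.1446 0.075 ] [0.5631 0.1491 0.075 ]
lip ends (array([0.6257, 0.2886, 0.2139]), [np.float64(1.7), np.float64(1.7)]) (array([0.657 , 0.1524, 0.2183]), [np.float64(1.7), np.float64(1.7)])
cup axis far/near [ 0.5406 -0.1918  0.045 ] [ 0.4768 -0.1815  0.045 ]
bottom disk top edge tri (array([ 0.4715, -0.1766,  0.0821]), [np.float64(2.4), np.float64(2.4)])
jar cap [ 0.5524 -0.0908  0.085 ] [ 0.5508 -0.0914  0.085 ]
flask corners z32
[ 0.6512 -0.1765  0.032 ]
[ 0.6434 -0.2595  0.032 ]
[ 0.587  -0.1682  0.032 ]
[ 0.5787 -0.2484  0.032 ]
```

```bash
cat >> h.py <<'E'
def goto(x,y,z,yaw_deg=None):
    o=telemetry.observe(); q=o["tool_rot"]
    from scipy.spatial.transform import Rotation as Ro
    M=Ro.from_quat(q).as_matrix(); d=M.T@(np.array([x,y,z])-o["tcp_pos"])*1000
    yaw=np.degrees(np.arctan2(M[1,0],M[0,0])); 
    tw=0 if yaw_deg is None else np.radians((yaw-yaw_deg+180)%360-180)
    print("t",round(o["time_s"],2),"tcp",o["tcp_pos"].round(4),"yaw",yaw.round(2),"tilt z",M[:,2].round(3),"F",o["ft_force"].round(2),"gap",round(o["finger_gap"],3),"-> shift",d.round(1),"twist",round(tw,3))
E
python3 -c "
from h import *
goto(.4855,-.183,.15,-9.2)"
```

```text
t 0.3 tcp [ 0.1798 -0.5985  0.2052] yaw 16.72 tilt z [-0.  0. -1.] F [-0.1  -0.95  0.2 ] gap 1.0 -> shift [ 412.4 -309.9   55.3] twist 0.452
```

Request:
{"fn": "carry_out", "kwargs": {
  "steps": [
    [30,-20,0,0,-1],
    [70,-50,0,0,-1],
    [110,-80,0,0,-1],
    [145,-108,0,0,-1],
    [180,-135,0,0,-1]
  ],
  "newtons": 3
}}

```text
time_s: 0.8
tcp_pos: [0.3142, -0.4157, 0.2056]
tool_rot: [0.989, 0.146, 0.0, 0.0]
ft_force: [0.2, -0.2, -0.1]
finger_gap: 1.002
```

Request:
{"fn": "carry_out", "kwargs": {
  "steps": [
    [36,-27,0,0,-1],
    [72,-54,0,0,-1],
    [108,-81,0,0,-1],
    [144,-108,0,0,-1],
    [180,-135,0,0,-1]
  ]
}}

```text
time_s: 1.3
tcp_pos: [0.4477, -0.2349, 0.2057]
tool_rot: [0.989, 0.145, 0.0, 0.0]
ft_force: [0.3, -0.3, -0.4]
finger_gap: 0.997
```

```bash
python3 -c "
from h import *
goto(.4855,-.183,.11,-9.2)"
```

```text
t 1.3 tcp [ 0.4477 -0.2349  0.2057] yaw 16.71 tilt z [ 0. -0. -1.] F [ 0.31 -0.32 -0.44] gap 0.997 -> shift [ 51.1 -38.8  95.7] twist 0.452
```

Request:
{"fn": "carry_out", "kwargs": {
  "steps": [
    [20,-15,20,0.13,-1],
    [40,-30,45,0.26,-1],
    [51,-39,70,0.39,-1],
    [51,-39,96,0.452,-1],
    [51,-39,96,0.452,-1]
  ]
}}

```text
time_s: 1.8
tcp_pos: [0.483, -0.1834, 0.1068]
tool_rot: [0.997, -0.08, -0.002, -0.001]
ft_force: [-1.5, -0.4, 0.9]
finger_gap: 1.001
```

```bash
python3 -c "
from h import *
goto(.4855,-.183,.026,-9.2)
t=C('top');s=C('side')
crop(t,'t1.png',290,135,410,255,5);crop(s,'s1.png',200,80,360,215,5)"
```

```text
t 1.8 tcp [ 0.483  -0.1834  0.1068] yaw -9.18 tilt z [-0.004  0.002 -1.   ] F [-1.46 -0.39  0.86] gap 1.001 -> shift [ 2.8 -0.7 80.8] twist 0.0
```

View pics/s1.png

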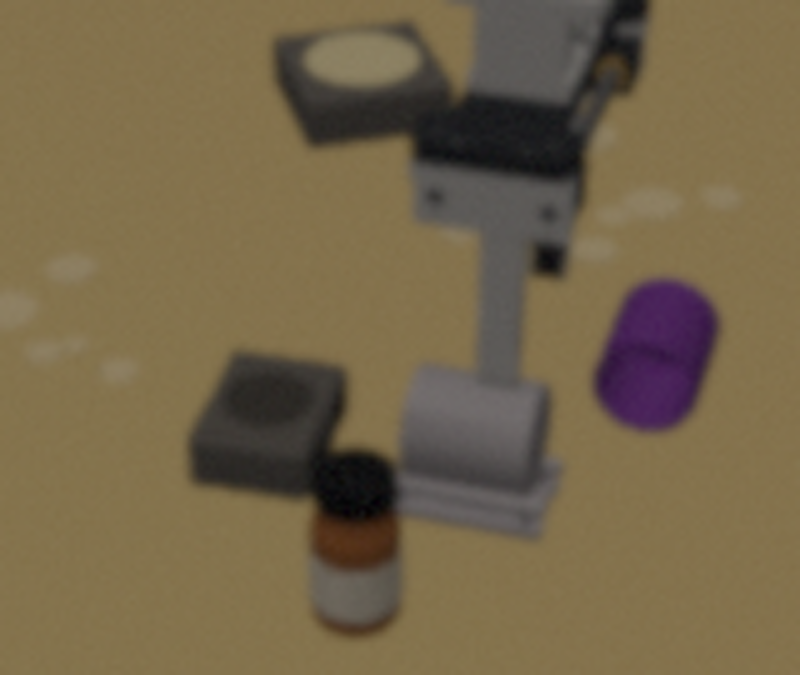

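View pics/t1.png

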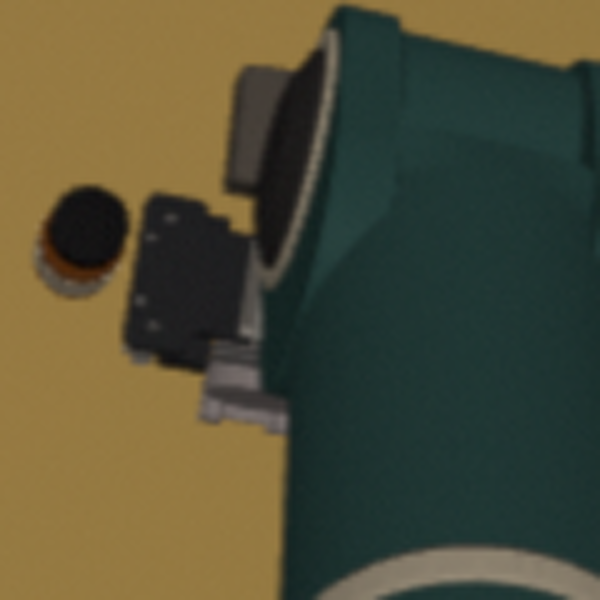

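```bash
python3 -c "
from h import *
s=C('side');o=telemetry.observe()['tcp_pos']
for k in(-.053,0,.053):
    p=o+np.array([.16,.987,0])*k; print(k,(s.proj(p)-[200,80])*5)
goto(.4855,-.183,.026,-9.2)
"
```

```text
-0.053 [543.28711196 261.73362528]
0 [517.95449628 318.59761051]
0.053 [490.53830005 380.13859771]
t 1.95 tcp [ 0.4849 -0.1848  0.1106] yaw -9.09 tilt z [ 0.001 -0.    -1.   ] F [-0.4  -0.25  1.22] gap 1.003 -> shift [ 0.2 -1.9 84.6] twist 0.002
```

Request:
{"fn": "carry_out", "kwargs": {
  "steps": [
    [0,-1,25,0,-1],
    [0,-2,50,0,-1],
    [0,-2,70,0,-1],
    [0,-2,85,0,-1],
    [0,-2,85,0,-1]
  ]
}}

```text
time_s: 2.45
tcp_pos: [0.4845, -0.1828, 0.0243]
tool_rot: [0.997, -0.08, -0.0, -0.0]
ft_force: [0.5, 0.7, 0.7]
finger_gap: 0.999
```

```bash
python3 -c "
from h import *
goto(.4855,-.183,.026,-9.2)
s=C('side')
crop(s,'s2.png',230,110,340,200,7)"
```

```text
t 2.45 tcp [ 0.4845 -0.1828  0.0243] yaw -9.14 tilt z [-0.001  0.    -1.   ] F [0.53 0.69 0.75] gap 0.999 -> shift [ 1.   0.1 -1.7] twist 0.001
```

View pics/s2.png

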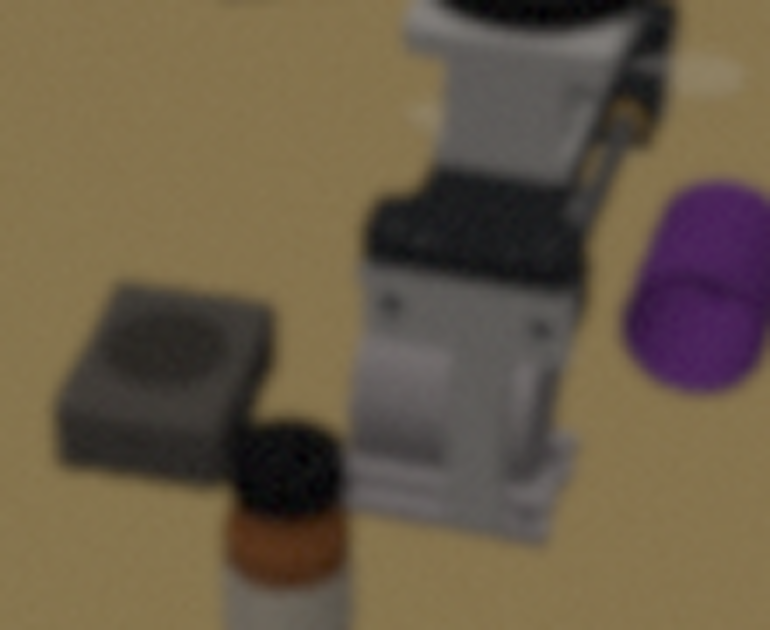

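Request:
{"fn": "carry_out", "kwargs": {
  "steps": [
    [0,0,-1,0,0],
    [0,0,-1,0,1],
    [0,0,-1,0,1],
    [0,0,-1,0,1],
    [0,0,-1,0,1]
  ],
  "newtons": 5
}}

```text
time_s: 3.0
tcp_pos: [0.4848, -0.1832, 0.0257]
tool_rot: [0.997, -0.08, 0.0, 0.0]
ft_force: [-3.3, -9.7, 5.8]
finger_gap: 0.633
```

Request:
{"fn": "carry_out", "kwargs": {
  "steps": [
    [0,0,0,0,1],
    [0,0,-10,0,1],
    [0,0,-25,0,1],
    [0,0,-40,0,1],
    [0,0,-50,0,1]
  ]
}}

```text
time_s: 3.5
tcp_pos: [0.4852, -0.1823, 0.0768]
tool_rot: [0.997, -0.08, 0.0, 0.0]
ft_force: [-0.1, -1.1, -1.8]
finger_gap: 0.626
```

```bash
python3 -c "
from h import *
goto(.4855,-.183,.026,-9.2)
s=C('side')
crop(s,'s3.png',230,90,340,200,6)"
```

```text
t 3.5 tcp [ 0.4852 -0.1823  0.0768] yaw -9.16 tilt z [ 0.001 -0.    -1.   ] F [-0.09 -1.15 -1.78] gap 0.626 -> shift [ 0.4  0.6 50.8] twist 0.001
```

View pics/s3.png

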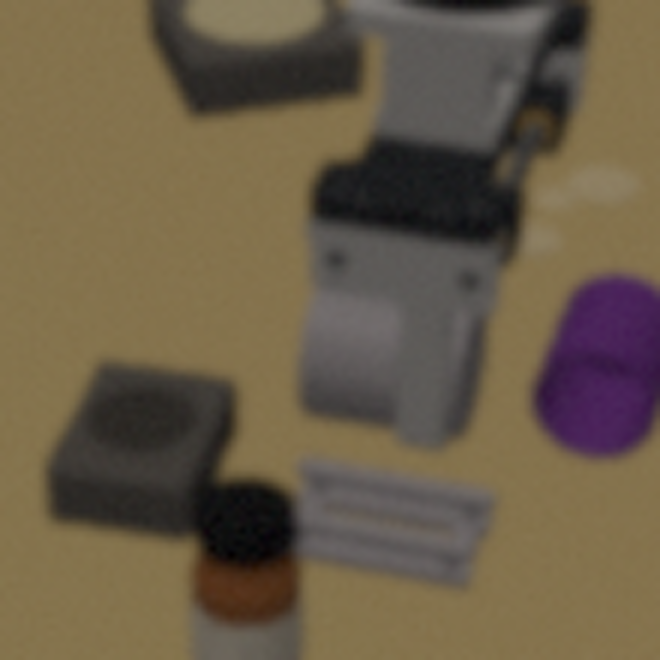

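The cup is lifted and still level at 5 N. I'll reduce to the minimum grip and see whether the mouth end swings down.

Request:
{"fn": "carry_out", "kwargs": {
  "steps": [
    [0,0,-10,0,1],
    [0,0,-25,0,1],
    [0,0,-30,0,1],
    [0,0,-30,0,1],
    [0,0,-30,0,1]
  ],
  "newtons": 3
}}

```text
time_s: 4.05
tcp_pos: [0.4846, -0.1823, 0.105]
tool_rot: [0.997, -0.08, -0.0, -0.0]
ft_force: [-0.2, 0.1, -1.6]
finger_gap: 0.628
```

```bash
python3 -c "
from h import *
goto(.4855,-.183,.026,-9.2)
s=C('side')
crop(s,'s4.png',230,70,340,180,6)"
```

```text
t 4.05 tcp [ 0.4846 -0.1823  0.105 ] yaw -9.18 tilt z [-0.001  0.    -1.   ] F [-0.15  0.13 -1.56] gap 0.628 -> shift [ 1.1  0.5 79. ] twist 0.0
```

View pics/s4.png

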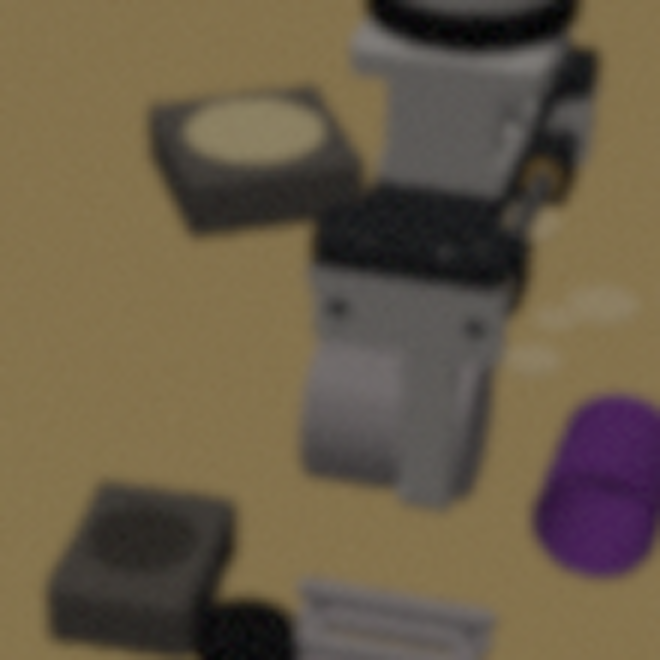

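Friction holds the cup level even at 3 N, so I have to rotate it deliberately. The plan has four steps:
1. Put the cup back and regrip it nearer the mouth.
2. Tip it up over the edge of the fixed tray's side wall.
3. Level the rim by pressing it on the table.
4. Put it over the peg.

Request:
{"fn": "carry_out", "kwargs": {
  "steps": [
    [0,0,25,0,1],
    [0,0,50,0,1],
    [0,0,70,0,1],
    [0,0,79,0,1],
    [0,0,79,0,1]
  ]
}}

```text
time_s: 4.6
tcp_pos: [0.4838, -0.1828, 0.0252]
tool_rot: [0.997, -0.08, -0.001, -0.0]
ft_force: [-0.7, -0.2, -1.0]
finger_gap: 0.628
```

Request:
{"fn": "carry_out", "kwargs": {
  "steps": [
    [0,0,0,0,0.1],
    [0,0,0,0,-0.7],
    [0,0,0,0,-0.7],
    [12,0,0,0,-0.7],
    [27,0,0,0,-0.7]
  ]
}}

```text
time_s: 5.1
tcp_pos: [0.5125, -0.1869, 0.0269]
tool_rot: [0.997, -0.08, 0.0, 0.0]
ft_force: [0.9, -0.5, -0.3]
finger_gap: 0.847
```

```bash
python3 -c "
from h import *
goto(.5115,-.1873,.0255,-9.2)
s=C('side')
crop(s,'s5.png',230,110,340,200,7)"
```

```text
t 5.1 tcp [ 0.5125 -0.1869  0.0269] yaw -9.18 tilt z [ 0.001 -0.    -1.   ] F [ 0.87 -0.48 -0.34] gap 0.847 -> shift [-0.9  0.5  1.4] twist 0.0
```

View pics/s5.png

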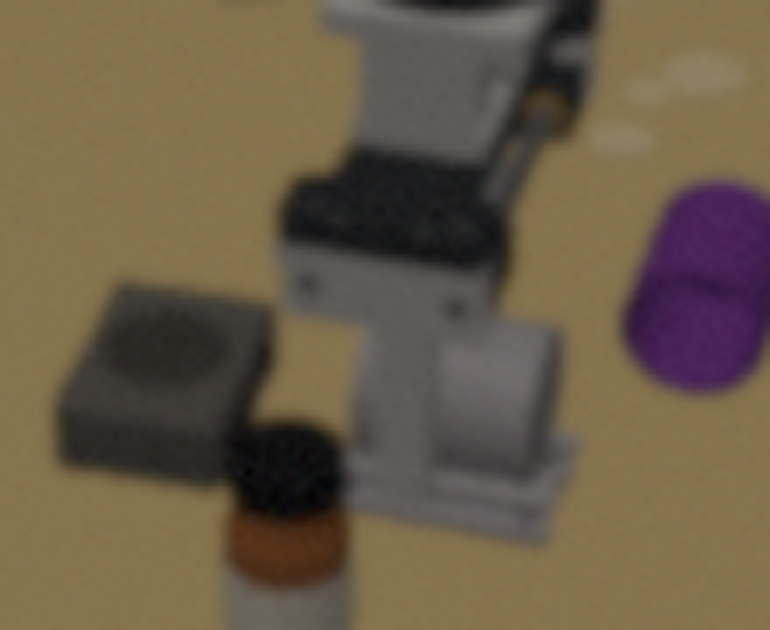

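Request:
{"fn": "carry_out", "kwargs": {
  "steps": [
    [-1,0,1,0,0.3],
    [-1,0,1,0,1],
    [-1,0,1,0,1],
    [-1,0,1,0,1],
    [-1,0,-5,0,1]
  ],
  "newtons": 6
}}

```text
time_s: 5.65
tcp_pos: [0.5096, -0.1869, 0.0311]
tool_rot: [0.997, -0.08, -0.001, 0.0]
ft_force: [0.2, -0.4, -1.0]
finger_gap: 0.623
```

Request:
{"fn": "carry_out", "kwargs": {
  "steps": [
    [0,0,-20,0,1],
    [0,0,-45,0,1],
    [0,0,-70,0,1],
    [0,0,-90,0,1],
    [0,0,-108,0,1]
  ]
}}

```text
time_s: 6.15
tcp_pos: [0.5104, -0.1863, 0.1409]
tool_rot: [0.997, -0.08, 0.0, -0.0]
ft_force: [0.2, 0.2, -0.9]
finger_gap: 0.624
```

```bash
python3 -c "
from h import *
goto(.536,.0505,.135,-77.8)"
```

```text
t 6.15 tcp [ 0.5104 -0.1863  0.1409] yaw -9.16 tilt z [ 0.001 -0.    -1.   ] F [ 0.21  0.25 -0.91] gap 0.624 -> shift [ -12.4 -237.9    5.9] twist 1.198
```

Request:
{"fn": "carry_out", "kwargs": {
  "steps": [
    [-2,-30,-5,0.1,1],
    [-5,-70,-5,0.22,1],
    [-7,-112,-5,0.34,1],
    [-10,-155,-5,0.46,1],
    [-12,-195,-5,0.58,1]
  ]
}}

```text
time_s: 6.65
tcp_pos: [0.5293, 0.01, 0.1448]
tool_rot: [0.931, -0.364, -0.0, -0.0]
ft_force: [-0.7, -0.6, -0.7]
finger_gap: 0.62
```

```bash
python3 -c "
from h import *
goto(.536,.0505,.135,-77.8)"
```

```text
t 6.65 tcp [0.5293 0.01   0.1448] yaw -42.67 tilt z [ 0.  0. -1.] F [-0.74 -0.61 -0.65] gap 0.62 -> shift [-22.5 -34.4   9.8] twist 0.613
```

Request:
{"fn": "carry_out", "kwargs": {
  "steps": [
    [-5,-8,2,0.13,1],
    [-11,-17,5,0.27,1],
    [-17,-26,10,0.41,1],
    [-22,-34,15,0.55,1],
    [-22,-34,20,0.613,1]
  ]
}}

```text
time_s: 7.15
tcp_pos: [0.5329, 0.0437, 0.1254]
tool_rot: [0.818, -0.576, -0.006, 0.003]
ft_force: [0.0, -0.6, -1.8]
finger_gap: 0.626
```

Request:
{"fn": "carry_out", "kwargs": {
  "steps": [
    [0,0,12,0,1],
    [0,0,25,0,1],
    [0,0,38,0,1],
    [0,0,45,0,1],
    [0,0,45,0,1]
  ]
}}

```text
time_s: 7.65
tcp_pos: [0.5319, 0.0425, 0.0788]
tool_rot: [0.818, -0.575, -0.007, 0.003]
ft_force: [-0.6, 0.4, -0.7]
finger_gap: 0.623
```

```bash
python3 -c "
from h import *
goto(.536,.0505,.040,-77.8)
s=C('side');t=C('top')
crop(s,'s6.png',180,130,320,250,5);crop(t,'t6.png',150,110,300,240,5)"
```

```text
t 7.65 tcp [0.5319 0.0425 0.0788] yaw -70.23 tilt z [-0.016  0.003 -1.   ] F [-0.59  0.38 -0.74] gap 0.623 -> shift [-5.8 -7.2 38.7] twist 0.132
```

View pics/s6.png

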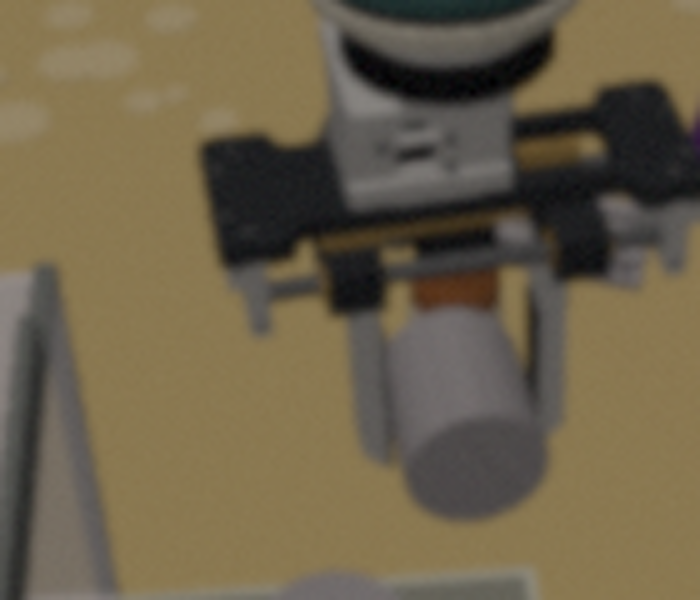

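View pics/t6.png

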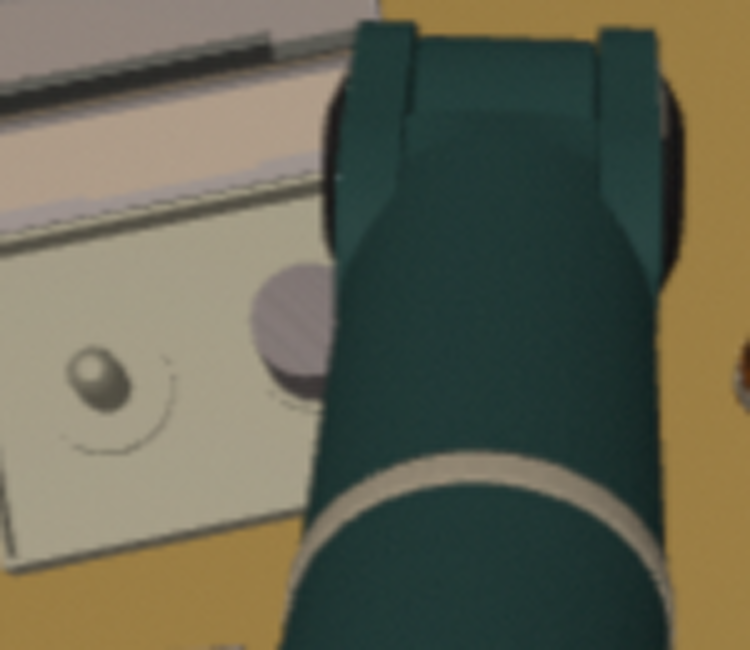

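```bash
python3 -c "
from h import *
print(telemetry.observe()['joint_pos'].round(3))"
```

```text
[-0.35   0.435  0.265  1.941 -0.16   0.799 -2.791]
```

Request:
{"fn": "carry_out", "kwargs": {
  "steps": [
    [0,0,0,-0.1,1],
    [0,0,0,-0.15,1],
    [0,0,0,-0.15,1],
    [0,0,0,-0.15,1],
    [0,0,0,-0.15,1]
  ]
}}

```text
time_s: 8.25
tcp_pos: [0.5327, 0.0434, 0.0803]
tool_rot: [0.859, -0.512, -0.006, 0.002]
ft_force: [-0.2, -0.4, -1.2]
finger_gap: 0.617
```

```bash
python3 -c "
from h import *
goto(.536,.0505,.042,-68)
print(telemetry.observe()['joint_pos'].round(3))"
```

```text
t 8.25 tcp [0.5327 0.0434 0.0803] yaw -61.66 tilt z [-0.013  0.002 -1.   ] F [-0.16 -0.36 -1.24] gap 0.617 -> shift [-4.4 -6.7 38.2] twist 0.111
[-0.324  0.431  0.232  1.941 -0.14   0.798 -2.661]
```

Request:
{"fn": "carry_out", "kwargs": {
  "steps": [
    [-2,-3,5,0.05,1],
    [-4,-6,12,0.09,1],
    [-4,-7,22,0.09,1],
    [-4,-7,30,0.09,1],
    [-4,-7,35,0.09,1]
  ]
}}

```text
time_s: 8.75
tcp_pos: [0.5359, 0.0502, 0.0441]
tool_rot: [0.835, -0.55, -0.007, 0.003]
ft_force: [-0.0, 0.3, -0.3]
finger_gap: 0.625
```

```bash
python3 -c "
from h import *
goto(.536,.0505,.04,-68)
s=C('side')
crop(s,'s7.png',180,130,320,250,5)"
```

```text
t 8.75 tcp [0.5359 0.0502 0.0441] yaw -66.69 tilt z [-0.015  0.002 -1.   ] F [-0.    0.34 -0.34] gap 0.625 -> shift [-0.3 -0.2  4.1] twist 0.023
```

View pics/s7.png

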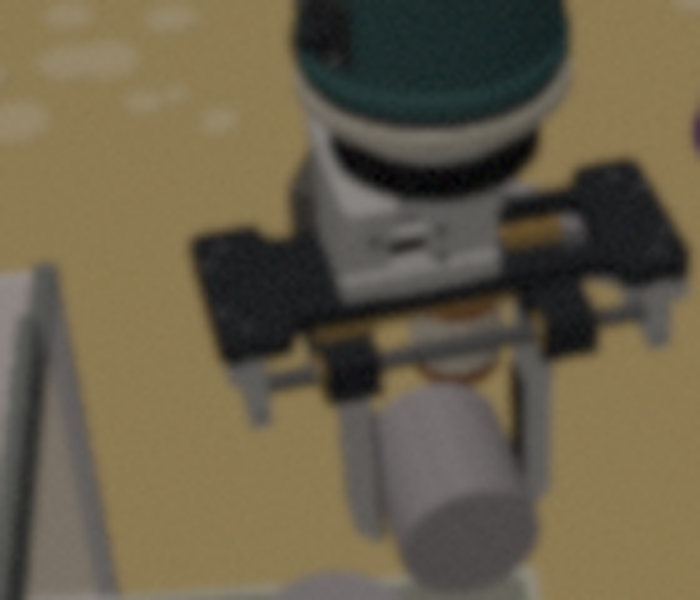

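Request:
{"fn": "carry_out", "kwargs": {
  "steps": [
    [0,0,4,0,1],
    [2,0,7,0,1],
    [4,0,10,0,1],
    [6,0,13,0,1],
    [7,0,15,0,1]
  ]
}}

```text
time_s: 9.3
tcp_pos: [0.5392, 0.0434, 0.0299]
tool_rot: [0.835, -0.55, -0.006, 0.003]
ft_force: [1.6, -3.0, 3.1]
finger_gap: 0.621
```

```bash
python3 -c "
from h import *
goto(.536,.0505,.04,-68)
s=C('side')
crop(s,'s8.png',180,130,320,250,5)"
```

```text
t 9.3 tcp [0.5392 0.0434 0.0299] yaw -66.76 tilt z [-0.013  0.002 -1.   ] F [ 1.56 -3.02  3.06] gap 0.621 -> shift [ -7.9   0.3 -10. ] twist 0.022
```

View pics/s8.png

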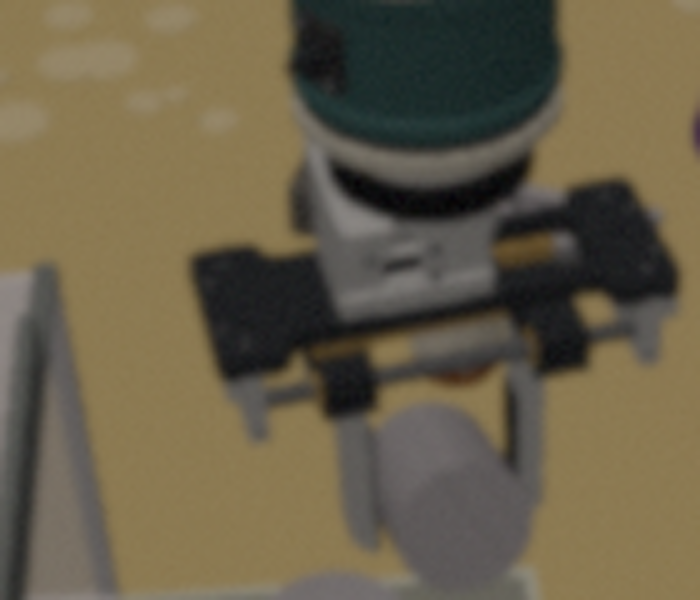

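The cup is tilting as planned: the bottom face is turning upward and the forces are about 3 N. I'll continue.

Request:
{"fn": "carry_out", "kwargs": {
  "steps": [
    [0,0,3,0,1],
    [0,0,6,0,1],
    [0,0,8,0,1],
    [-1,0,10,0,1],
    [-1,0,10,0,1]
  ]
}}

```text
time_s: 9.85
tcp_pos: [0.5378, 0.0439, 0.0196]
tool_rot: [0.835, -0.55, -0.007, 0.004]
ft_force: [-0.8, -5.9, 2.0]
finger_gap: 0.614
```

```bash
python3 -c "
from h import *
goto(.536,.0505,.04,-68)
s=C('side')
crop(s,'s9.png',180,130,320,250,5)"
```

```text
t 9.85 tcp [0.5378 0.0439 0.0196] yaw -66.76 tilt z [-0.015  0.001 -1.   ] F [-0.85 -5.92  1.98] gap 0.614 -> shift [ -6.9  -0.7 -20.4] twist 0.022
```

View pics/s9.png

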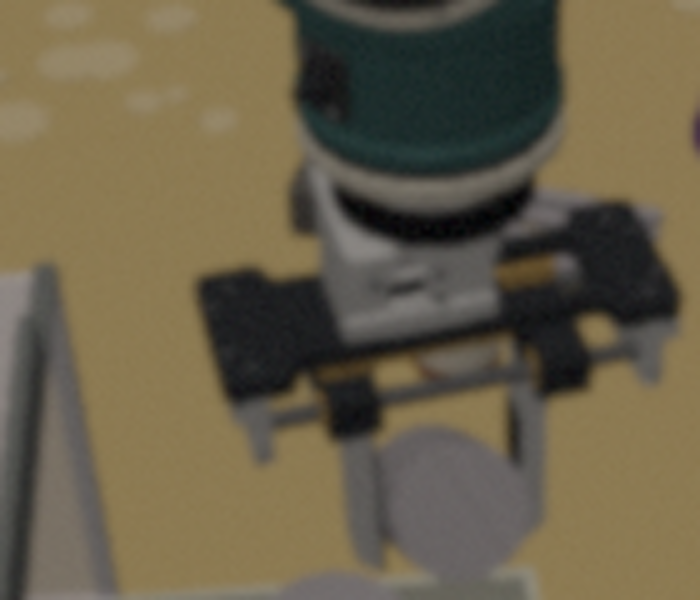

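The bottom face is now nearly circular as the side camera sees it, so the tilt is about 50°. Next I'll move out from the wall and press the rim on the table to stand it up.

Request:
{"fn": "carry_out", "kwargs": {
  "steps": [
    [2,0,2,0,1],
    [6,0,4,0,1],
    [10,0,6,0,1],
    [14,0,7,0,1],
    [16,0,8,0,1]
  ]
}}

```text
time_s: 10.4
tcp_pos: [0.5444, 0.0303, 0.0118]
tool_rot: [0.835, -0.55, -0.007, 0.003]
ft_force: [-2.2, -1.2, 7.2]
finger_gap: 0.613
```

```bash
python3 -c "
from h import *
goto(.536,.0505,.008,-68)
s=C('side')
crop(s,'s10.png',180,130,320,250,5)"
```

```text
t 10.4 tcp [0.5444 0.0303 0.0118] yaw -66.72 tilt z [-0.014  0.003 -1.   ] F [-2.22 -1.18  7.15] gap 0.613 -> shift [-21.9  -0.3   4. ] twist 0.022
```

View pics/s10.png

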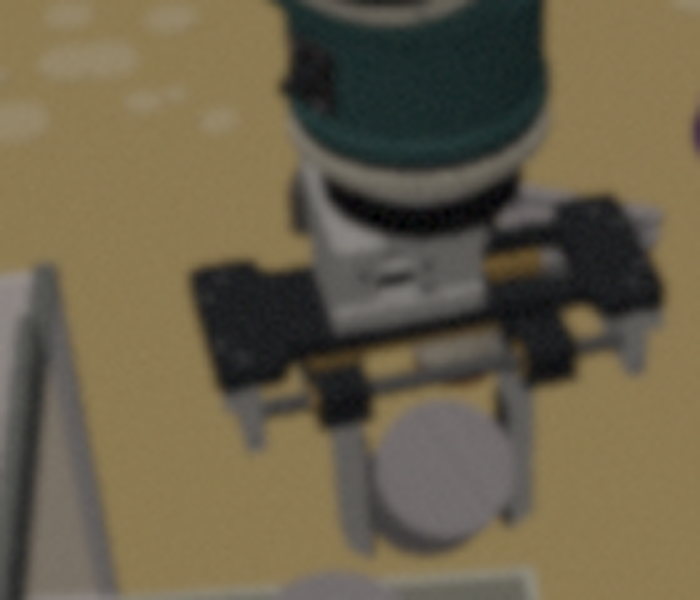

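Request:
{"fn": "carry_out", "kwargs": {
  "steps": [
    [2,0,1,0,1],
    [4,0,2,0,1],
    [6,0,3,0,1],
    [8,0,4,0,1],
    [10,0,5,0,1]
  ]
}}

```text
time_s: 10.95
tcp_pos: [0.5482, 0.0212, 0.0066]
tool_rot: [0.835, -0.55, -0.007, 0.003]
ft_force: [-1.7, -1.0, 2.9]
finger_gap: 0.615
```

```bash
python3 -c "
from h import *
goto(.536,.0505,.008,-68)
s=C('side')
crop(s,'s11.png',180,130,320,250,5)"
```

```text
t 10.95 tcp [0.5482 0.0212 0.0066] yaw -66.71 tilt z [-0.014  0.003 -1.   ] F [-1.72 -0.95  2.86] gap 0.615 -> shift [-31.8  -0.4  -1.1] twist 0.022
```

View pics/s11.png

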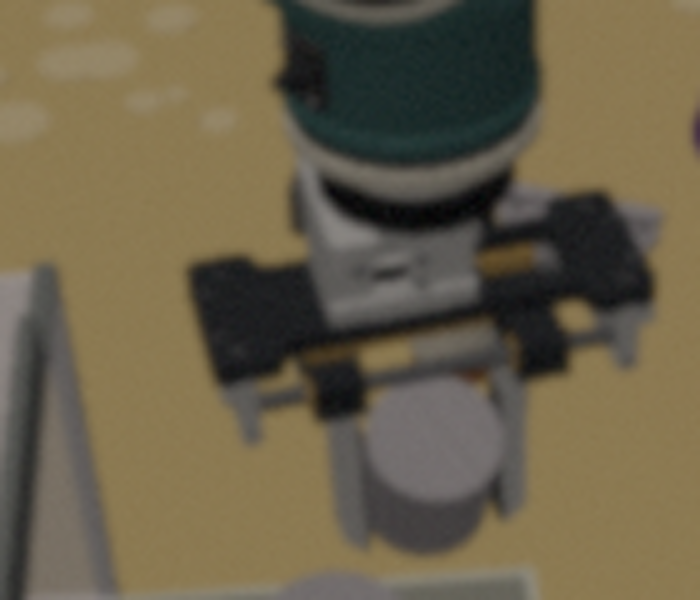

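The cup is almost upright, mouth down. I'll release it so the rim settles flat on the table, then regrip it higher up.

Request:
{"fn": "carry_out", "kwargs": {
  "steps": [
    [2,0,0,0,1],
    [4,0,0,0,0.2],
    [4,0,0,0,-0.2],
    [4,0,0,0,-0.6],
    [4,0,0,0,-0.6]
  ]
}}

```text
time_s: 11.5
tcp_pos: [0.55, 0.0174, 0.0067]
tool_rot: [0.835, -0.55, -0.006, 0.003]
ft_force: [0.6, 0.0, -0.5]
finger_gap: 0.749
```

```bash
python3 -c "
from h import *
goto(.536,.0505,.022,-68)
s=C('side')
crop(s,'s12.png',180,130,320,250,5)
"
```

```text
t 11.5 tcp [0.55   0.0174 0.0067] yaw -66.73 tilt z [-0.014  0.002 -1.   ] F [ 0.56  0.05 -0.51] gap 0.749 -> shift [-36.  -0. -15.] twist 0.022
```

View pics/s12.png

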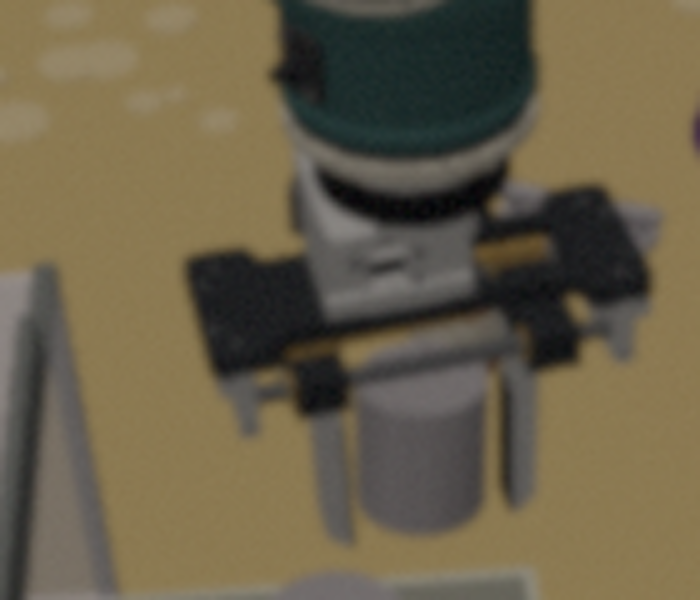

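```bash
python3 -c "
from h import *
s=C('side')
p=s.plane(180+420/5,130+368/5,.065);print(p)
q=s.plane(180+420/5,130+532/5,0);print('near bottom pt',q)
goto(p[0],p[1],.022)
"
```

```text
[ 0.55476917 -0.01075363  0.065     ]
near bottom pt [0.55057478 0.02488235 0.        ]
t 11.6 tcp [0.55   0.0174 0.0067] yaw -66.73 tilt z [-0.014  0.002 -1.   ] F [-0.45 -0.29  0.4 ] gap 0.794 -> shift [ 27.6   6.9 -15.4] twist 0
```

Request:
{"fn": "carry_out", "kwargs": {
  "steps": [
    [0,1,-6,0,-0.8],
    [5,2,-12,0,-0.8],
    [12,2,-15,0,-0.8],
    [20,2,-15,0,-0.8],
    [25,2,-15,0,-0.8]
  ]
}}

```text
time_s: 12.1
tcp_pos: [0.5587, -0.0076, 0.0217]
tool_rot: [0.835, -0.55, -0.006, 0.003]
ft_force: [-0.3, 0.6, 0.4]
finger_gap: 0.901
```

```bash
python3 -c "
from h import *
goto(.536,.0505,.022,-68)
s=C('side')
crop(s,'s13.png',180,130,320,250,5)
"
```

```text
t 12.1 tcp [ 0.5587 -0.0076  0.0217] yaw -66.78 tilt z [-0.013  0.002 -1.   ] F [-0.33  0.63  0.42] gap 0.901 -> shift [-62.4  -2.    0.1] twist 0.021
```

View pics/s13.png

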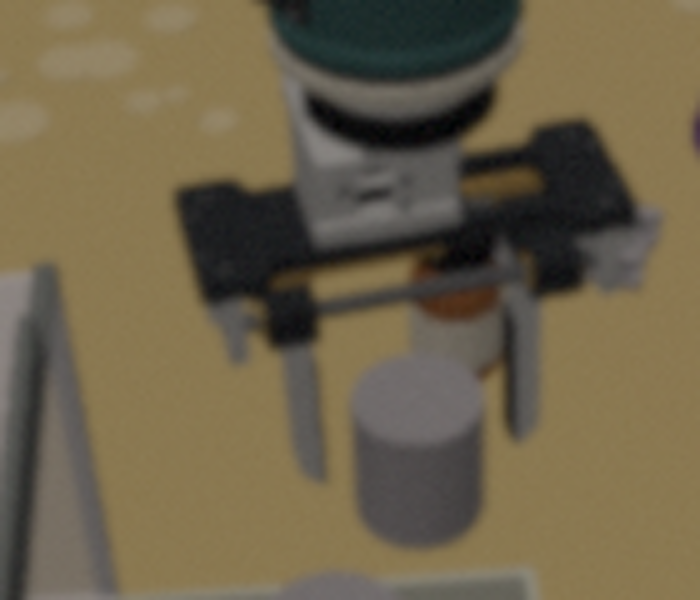

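```bash
python3 -c "
from h import *
s=C('side')
p=s.plane(180+416/5,130+400/5,.065);print(p)
q=s.plane(180+420/5,130+545/5,0);print('near bottom pt',q)
goto(p[0],p[1],.022)
for k in(-.045,.045):
  print((s.proj(np.array([.5587,-.0076,.0217])+k*np.array([.919,.394,0]))-[180,130])*5)
"
```

```text
[0.5533668  0.00958616 0.065     ]
near bottom pt [0.54938921 0.03260992 0.        ]
t 12.2 tcp [ 0.5585 -0.0076  0.0214] yaw -66.81 tilt z [-0.014  0.002 -1.   ] F [ 0.26 -0.47 -0.62] gap 0.902 -> shift [-17.8  -2.1  -0.5] twist 0
[508.87522515 425.31532328]
[313.22372962 463.39032234]
```

Request:
{"fn": "carry_out", "kwargs": {
  "steps": [
    [-7,0,0,0,-0.8],
    [-15,0,0,0,-0.8],
    [-15,0,0,0,1],
    [-15,0,0,0,1],
    [-15,0,0,0,1]
  ],
  "newtons": 8
}}

```text
time_s: 12.7
tcp_pos: [0.5524, 0.0074, 0.0218]
tool_rot: [0.835, -0.55, -0.006, 0.003]
ft_force: [0.5, 0.5, 0.5]
finger_gap: 0.679
```

Request:
{"fn": "carry_out", "kwargs": {
  "steps": [
    [0,0,0,0,1],
    [0,0,0,0,1],
    [0,0,-10,0,1],
    [0,0,-25,0,1],
    [0,0,-45,0,1]
  ]
}}

```text
time_s: 13.2
tcp_pos: [0.5527, 0.0071, 0.0678]
tool_rot: [0.835, -0.55, -0.007, 0.003]
ft_force: [0.6, 1.2, -0.7]
finger_gap: 0.618
```

```bash
python3 -c "
from h import *
goto(.543,.2535,.15,-20)
print(telemetry.observe()['joint_pos'].round(3))
s=C('side')
crop(s,'s14.png',180,110,320,250,5)
"
```

```text
t 13.2 tcp [0.5527 0.0071 0.0678] yaw -66.74 tilt z [-0.014  0.002 -1.   ] F [ 0.57  1.17 -0.73] gap 0.618 -> shift [-230.8  -87.4  -81.5] twist -0.816
[-0.268  0.481  0.253  1.902 -0.167  0.793 -2.659]
```

View pics/s14.png

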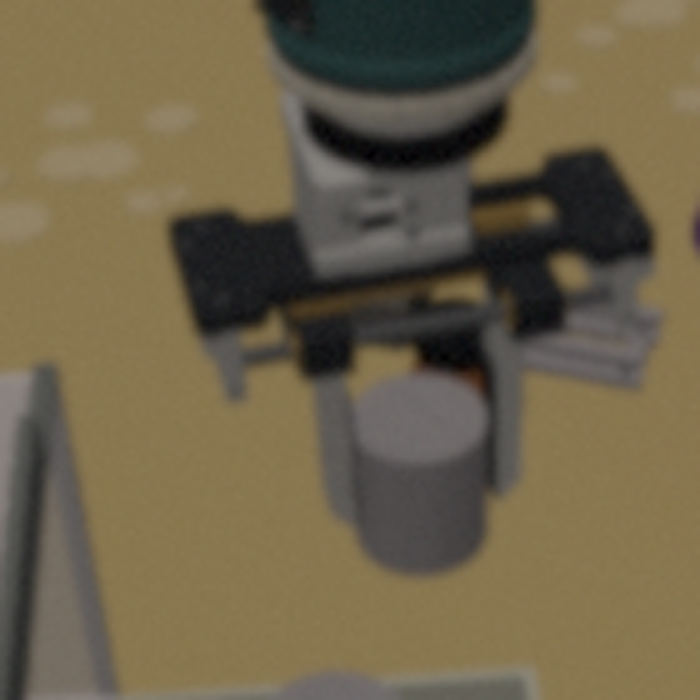

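Request:
{"fn": "carry_out", "kwargs": {
  "steps": [
    [0,0,-15,-0.14,1],
    [0,0,-30,-0.28,1],
    [0,0,-45,-0.42,1],
    [0,0,-60,-0.56,1],
    [0,0,-80,-0.7,1]
  ]
}}

```text
time_s: 13.75
tcp_pos: [0.5538, 0.0068, 0.148]
tool_rot: [0.974, -0.228, -0.007, 0.001]
ft_force: [-0.2, -0.1, -0.4]
finger_gap: 0.618
```

Request:
{"fn": "carry_out", "kwargs": {
  "steps": [
    [0,0,0,-0.13,1],
    [0,0,0,-0.27,1],
    [0,0,0,-0.41,1],
    [0,0,0,-0.55,1],
    [0,0,0,-0.68,1]
  ]
}}

```text
time_s: 14.25
tcp_pos: [0.5542, 0.0068, 0.1478]
tool_rot: [0.994, 0.11, -0.006, -0.002]
ft_force: [-0.6, 0.1, -1.3]
finger_gap: 0.614
```

```bash
python3 -c "
from h import *
goto(.543,.2535,.15,12)
s=C('side')
crop(s,'s15.png',180,50,320,190,5)
"
```

```text
t 14.25 tcp [0.5542 0.0068 0.1478] yaw 12.65 tilt z [-0.013  0.002 -1.   ] F [-0.55  0.07 -1.35] gap 0.614 -> shift [  43.1 -243.2   -1.6] twist 0.011
```

View pics/s15.png

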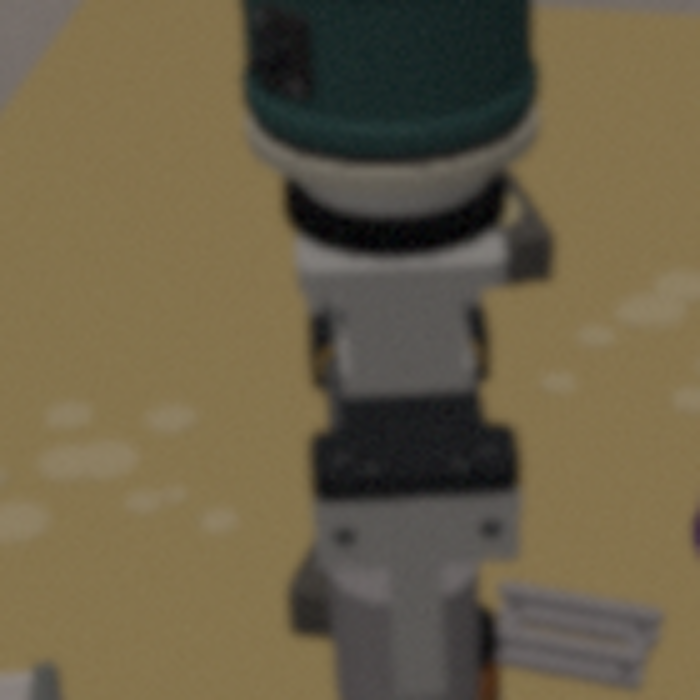

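Request:
{"fn": "carry_out", "kwargs": {
  "steps": [
    [5,-30,0,0,1],
    [11,-68,0,0,1],
    [18,-108,0,0,1],
    [25,-148,0,0,1],
    [31,-185,0,0,1]
  ]
}}

```text
time_s: 14.8
tcp_pos: [0.5447, 0.1961, 0.1482]
tool_rot: [0.994, 0.106, -0.006, -0.002]
ft_force: [-0.2, 0.9, -0.6]
finger_gap: 0.618
```

Request:
{"fn": "carry_out", "kwargs": {
  "steps": [
    [5,-30,0,0,1],
    [9,-50,0,0,1],
    [10,-58,5,0,1],
    [10,-58,15,0,1],
    [10,-58,25,0,1]
  ]
}}

```text
time_s: 15.3
tcp_pos: [0.542, 0.2518, 0.1216]
tool_rot: [0.994, 0.106, -0.007, -0.001]
ft_force: [-0.0, 1.0, -1.0]
finger_gap: 0.614
```

```bash
python3 -c "
from h import *
goto(.541,.2535,.033,12)
s=C('side');t=C('top')
crop(s,'s16.png',140,140,310,370,3);crop(t,'t16.png',105,85,255,235,4)
"
```

```text
t 15.3 tcp [0.542  0.2518 0.1216] yaw 12.23 tilt z [-0.014  0.002 -1.   ] F [-0.01  0.96 -1.02] gap 0.614 -> shift [ 0.5 -1.5 88.6] twist 0.004
```

View pics/s16.png

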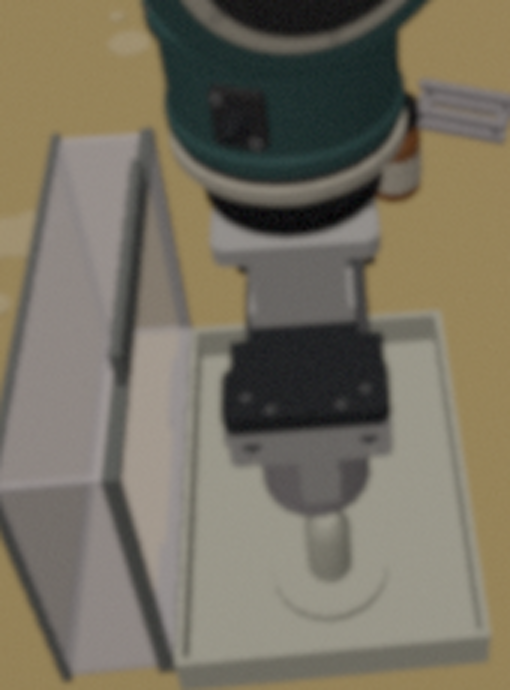

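View pics/t16.png

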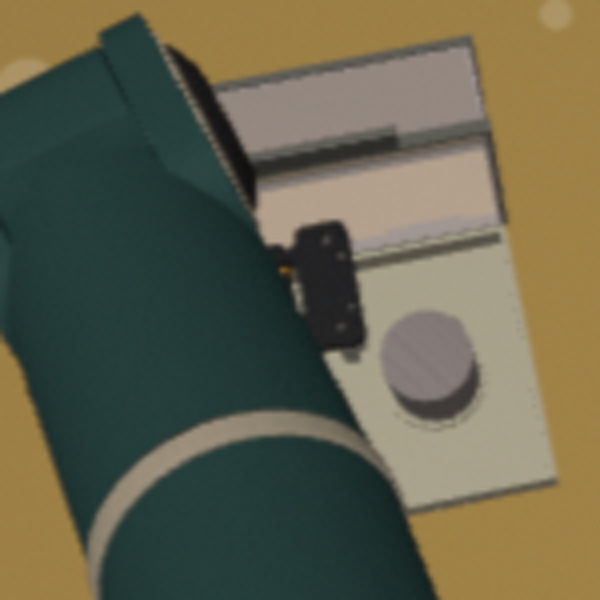

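Request:
{"fn": "carry_out", "kwargs": {
  "steps": [
    [-3,-1,15,0,1],
    [-3,-1,30,0,1],
    [-3,-1,45,0,1],
    [-3,-1,58,0,1],
    [-3,-1,70,0,1]
  ]
}}

```text
time_s: 15.9
tcp_pos: [0.5377, 0.2535, 0.0512]
tool_rot: [0.994, 0.107, -0.007, -0.002]
ft_force: [-0.6, -0.4, -0.2]
finger_gap: 0.618
```

```bash
python3 -c "
from h import *
goto(.541,.2535,.033,12)
s=C('side')
crop(s,'s17.png',140,200,310,370,4)
"
```

```text
t 15.9 tcp [0.5377 0.2535 0.0512] yaw 12.33 tilt z [-0.014  0.002 -1.   ] F [-0.56 -0.43 -0.18] gap 0.618 -> shift [ 3.5  0.8 18.1] twist 0.006
```

View pics/s17.png

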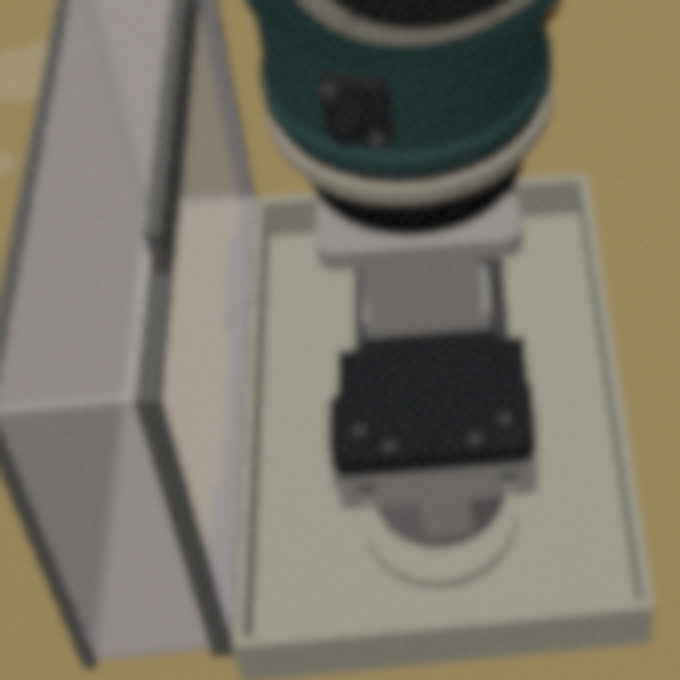

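Request:
{"fn": "carry_out", "kwargs": {
  "steps": [
    [0,0,4,0,1],
    [0,0,8,0,1],
    [0,0,12,0,1],
    [0,0,15,0,1],
    [0,0,17,0,1]
  ]
}}

```text
time_s: 16.45
tcp_pos: [0.5375, 0.2538, 0.0354]
tool_rot: [0.994, 0.107, -0.007, -0.002]
ft_force: [0.2, 0.2, -0.2]
finger_gap: 0.619
```

Request:
{"fn": "carry_out", "kwargs": {
  "steps": [
    [0,0,0.5,0,1],
    [0,0,1,0,1],
    [0,0,1.5,0,1],
    [0,0,2,0,1],
    [0,0,2.5,0,1]
  ]
}}

```text
time_s: 16.95
tcp_pos: [0.5375, 0.2538, 0.033]
tool_rot: [0.994, 0.108, -0.007, -0.002]
ft_force: [0.3, -0.2, -1.2]
finger_gap: 0.619
```

```bash
python3 -c "
from h import *
goto(.541,.2535,.033,12)
s=C('side')
crop(s,'s18.png',140,200,310,370,4)
"
```

```text
t 16.95 tcp [0.5375 0.2538 0.033 ] yaw 12.35 tilt z [-0.014  0.002 -1.   ] F [ 0.27 -0.18 -1.23] gap 0.619 -> shift [ 3.4  1.1 -0.1] twist 0.006
```

View pics/s18.png

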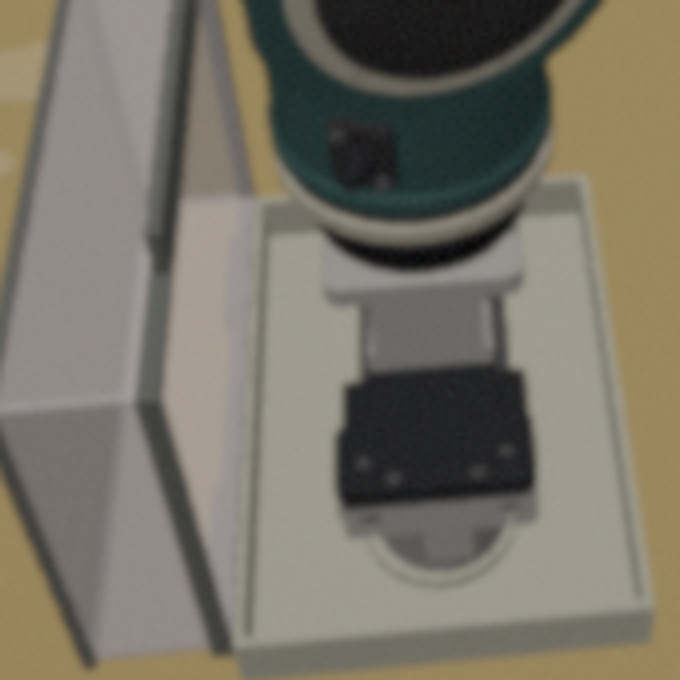

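Centred on the foot. I'll creep down to contact.

Request:
{"fn": "carry_out", "kwargs": {
  "steps": [
    [0,0,0.5,0,1],
    [0,0,1,0,1],
    [0,0,1.5,0,1],
    [0,0,2,0,1],
    [0,0,2,0,1]
  ]
}}

```text
time_s: 17.5
tcp_pos: [0.5377, 0.2543, 0.0314]
tool_rot: [0.994, 0.108, -0.006, -0.002]
ft_force: [-1.4, 1.4, 6.5]
finger_gap: 0.621
```

Request:
{"fn": "carry_out", "kwargs": {
  "steps": [
    [0,0,-0.5,0,0.2],
    [0,0,-0.5,0,-0.2],
    [0,0,-0.5,0,-0.5],
    [0,0,-0.5,0,-0.6],
    [0,0,-0.5,0,-0.6]
  ]
}}

```text
time_s: 18.0
tcp_pos: [0.5374, 0.2537, 0.0314]
tool_rot: [0.994, 0.107, -0.007, -0.002]
ft_force: [-0.2, -0.0, -0.3]
finger_gap: 0.794
```

Request:
{"fn": "carry_out", "kwargs": {
  "steps": [
    [0,0,-15,0,-0.6],
    [0,0,-40,0,-0.6],
    [0,0,-70,0,-0.6],
    [0,0,-100,0,-0.6],
    [0,0,-130,0,-0.6]
  ]
}}

```text
time_s: 18.5
tcp_pos: [0.5392, 0.2535, 0.1639]
tool_rot: [0.994, 0.107, -0.006, -0.002]
ft_force: [0.5, 0.3, -0.4]
finger_gap: 0.804
```

```bash
python3 -c "
from h import *
goto(.45,.2535,.3,12)
s=C('side')
crop(s,'s19.png',140,180,310,370,4)
"
```

```text
t 18.5 tcp [0.5392 0.2535 0.1639] yaw 12.34 tilt z [-0.013  0.003 -1.   ] F [ 0.47  0.35 -0.36] gap 0.804 -> shift [ -88.7  -19.8 -134.9] twist 0.006
```

View pics/s19.png

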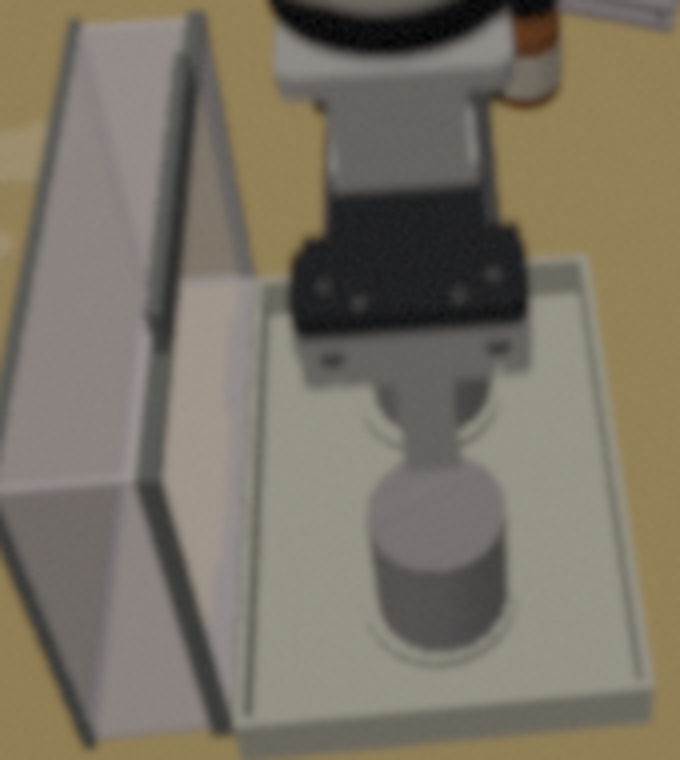

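The cup is seated and centred on its foot, matching the other cup. Next is the cover: I'll close the fingers, go up and over behind the lip, and compute the arc.

```bash
cat >> h.py <<'E'
H=np.array([.638,.2177,.0305]); UX=np.array([np.cos(np.radians(12.2)),np.sin(np.radians(12.2)),0])
def lidpt(th,w=9.,r0=178,r1=190):
    rc=r0+(r1-r0)*max(0,np.cos(th)); u=-rc*np.cos(th)+6*np.sin(th)+w; z=rc*np.sin(th)+6*np.cos(th)
    return H+UX*u/1000+np.array([0,0,z/1000])
def lidpath(ths):
    from scipy.spatial.transform import Rotation as Ro
    o=telemetry.observe();M=Ro.from_quat(o["tool_rot"]).as_matrix()
    for th in ths:
        print(round(th,2),(M.T@(lidpt(th)-o["tcp_pos"])*1000).round(1))
E
python3 -c "
from h import *
p=H+UX*.032; goto(p[0],p[1],.27,12.2)
print(lidpt(1.6))
s=C('side');t=C('top');crop(t,'t19.png',105,85,255,235,4)
print('lip point check', [ (s.proj(lidpt(1.6)+np.array([0,0,0]))).round(1)])"
```

```text
t 18.55 tcp [0.5412 0.2544 0.1689] yaw 12.34 tilt z [-0.008  0.005 -1.   ] F [1.42 0.86 6.22] gap 0.802 -> shift [ 118.1   56.  -102.3] twist 0.002
[0.65773887 0.2219677  0.2082489 ]
lip point check [array([171.5, 229.1])]
```

View pics/t19.png

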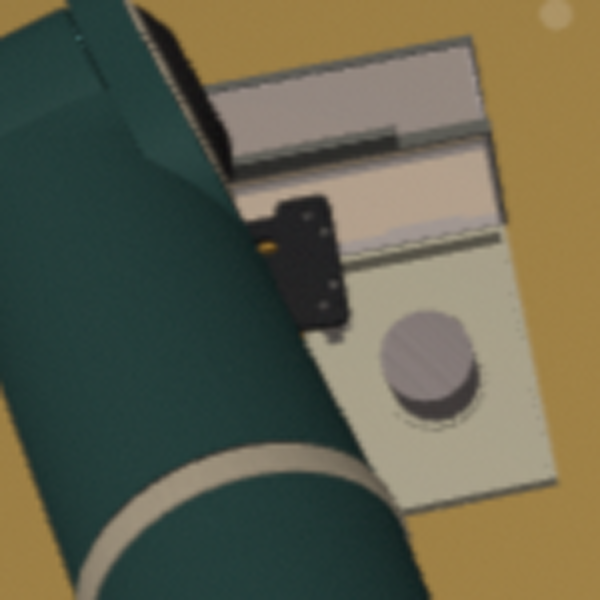

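Request:
{"fn": "carry_out", "kwargs": {
  "steps": [
    [0,0,-30,0,1],
    [0,0,-65,0,1],
    [0,5,-100,0,1],
    [0,10,-105,0,1],
    [0,20,-105,0,1]
  ]
}}

```text
time_s: 19.15
tcp_pos: [0.5449, 0.2339, 0.2667]
tool_rot: [0.994, 0.108, -0.006, -0.002]
ft_force: [-0.3, -0.0, -0.7]
finger_gap: 0.408
```

Request:
{"fn": "carry_out", "kwargs": {
  "steps": [
    [20,8,0,0,1],
    [50,16,0,0,1],
    [80,26,0,0,1],
    [105,36,0,0,1],
    [120,36,0,0,1]
  ]
}}

```text
time_s: 19.65
tcp_pos: [0.6711, 0.2216, 0.2618]
tool_rot: [0.994, 0.106, -0.008, -0.001]
ft_force: [-0.3, -0.1, -0.3]
finger_gap: 0.012
```

```bash
python3 -c "
from h import *
p=H+UX*.032; goto(p[0],p[1],.209,12.2)
s=C('side');t=C('top');crop(t,'t20.png',105,65,255,215,4);crop(s,'s20.png',120,130,290,330,3)
lidpath([1.6,1.5])"
```

```text
t 19.65 tcp [0.6711 0.2216 0.2618] yaw 12.21 tilt z [-0.016  0.    -1.   ] F [-0.29 -0.07 -0.33] gap 0.012 -> shift [-0.4 -3.  52.8] twist 0.0
1.6 [-11.7  -1.4  53.4]
1.5 [-29.6  -1.4  52.6]
```

View pics/s20.png

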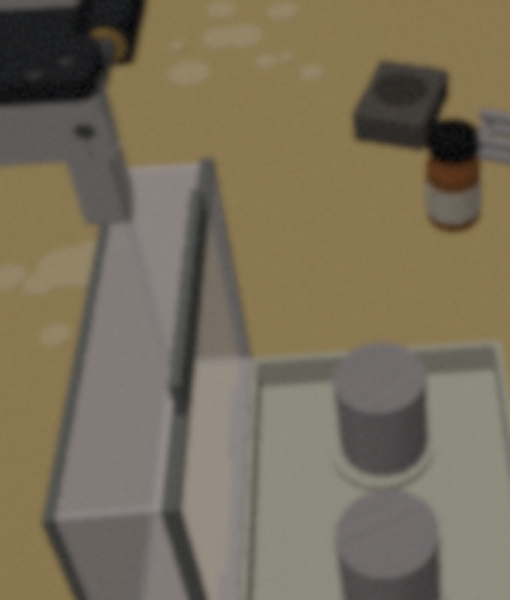

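View pics/t20.png

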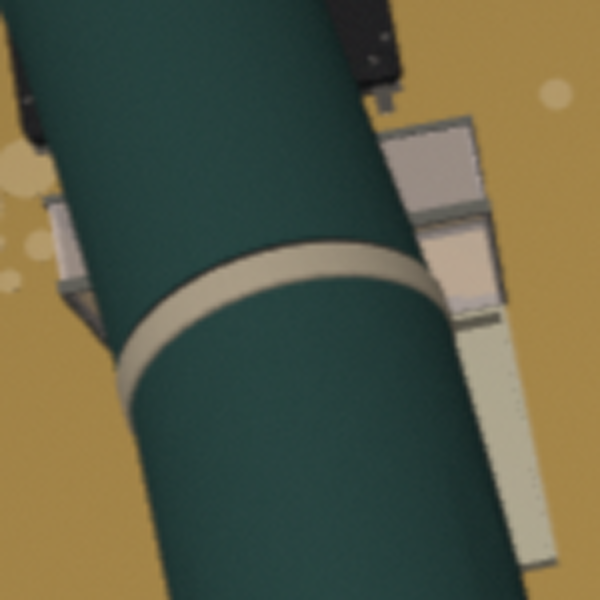

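Request:
{"fn": "carry_out", "kwargs": {
  "steps": [
    [0,-2,15,0,1],
    [0,-2,30,0,1],
    [0,-2,42,0,1],
    [0,-2,51,0,1],
    [0,-2,51,0,1]
  ]
}}

```text
time_s: 20.25
tcp_pos: [0.6679, 0.2261, 0.212]
tool_rot: [0.994, 0.108, -0.008, -0.002]
ft_force: [-0.6, -0.2, 0.5]
finger_gap: 0.002
```

```bash
python3 -c "
from h import *
s=C('side');crop(s,'s21.png',120,130,290,330,4)
goto(.6,.2,.209,12.2)
lidpath([1.6,1.5,1.44,1.38,1.32,1.26])"
```

```text
t 20.3 tcp [0.6684 0.2262 0.2131] yaw 12.35 tilt z [-0.014  0.002 -1.   ] F [-0.32  0.89  0.36] gap 0.01 -> shift [-72.3  11.    5.1] twist 0.003
1.6 [-11.2   1.9   5. ]
1.5 [-29.1   1.8   4.2]
1.44 [-39.9   1.8   4.4]
1.38 [-50.7   1.8   5.2]
1.32 [-61.5   1.8   6.7]
1.26 [-72.2   1.7   8.8]
```

View pics/s21.png

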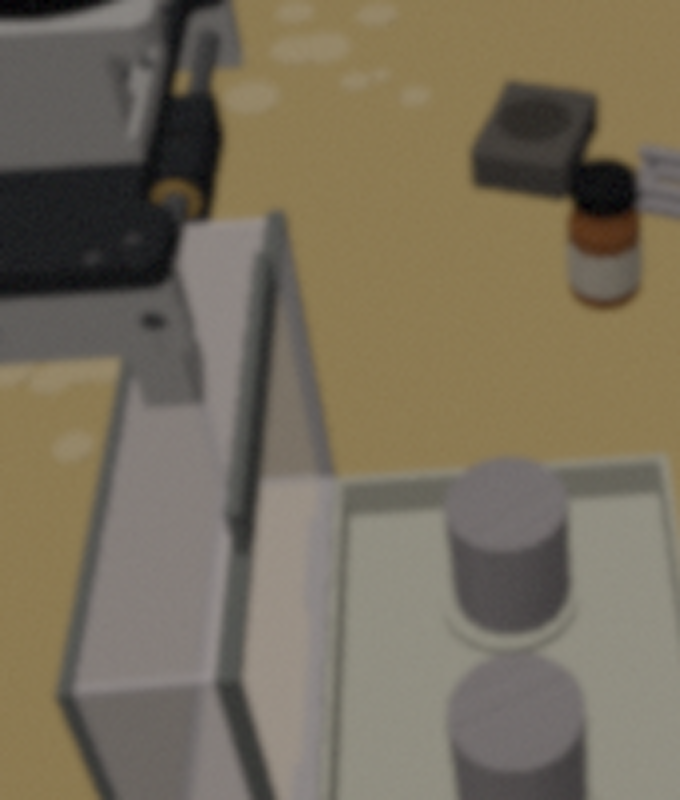

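The fingertip is behind the lip, over the front wall. I'll push slowly towards the robot.

Request:
{"fn": "carry_out", "kwargs": {
  "steps": [
    [-8,2,3,0,1],
    [-16,2,4,0,1],
    [-24,2,4,0,1],
    [-32,2,4,0,1],
    [-40,2,4,0,1]
  ]
}}

```text
time_s: 20.8
tcp_pos: [0.6294, 0.2157, 0.2105]
tool_rot: [0.994, 0.108, -0.006, -0.002]
ft_force: [2.1, -0.7, -0.8]
finger_gap: 0.006
```

```bash
python3 -c "
from h import *
s=C('side');crop(s,'s22.png',120,130,290,330,4)
goto(.6,.2,.209,12.2)
lidpath([1.4,1.34,1.28,1.22,1.16,1.1])"
```

```text
t 20.85 tcp [0.6286 0.2156 0.2106] yaw 12.36 tilt z [-0.013  0.002 -1.   ] F [1.46 0.44 0.1 ] gap 0.004 -> shift [-31.2   9.1   1.9] twist 0.003
1.4 [-6.  -0.1  1.7]
1.34 [-16.8  -0.1   3. ]
1.28 [-27.6  -0.1   4.9]
1.22 [-38.2  -0.1   7.5]
1.16 [-48.7  -0.1  10.7]
1.1 [-59.   -0.1  14.6]
```

View pics/s22.png

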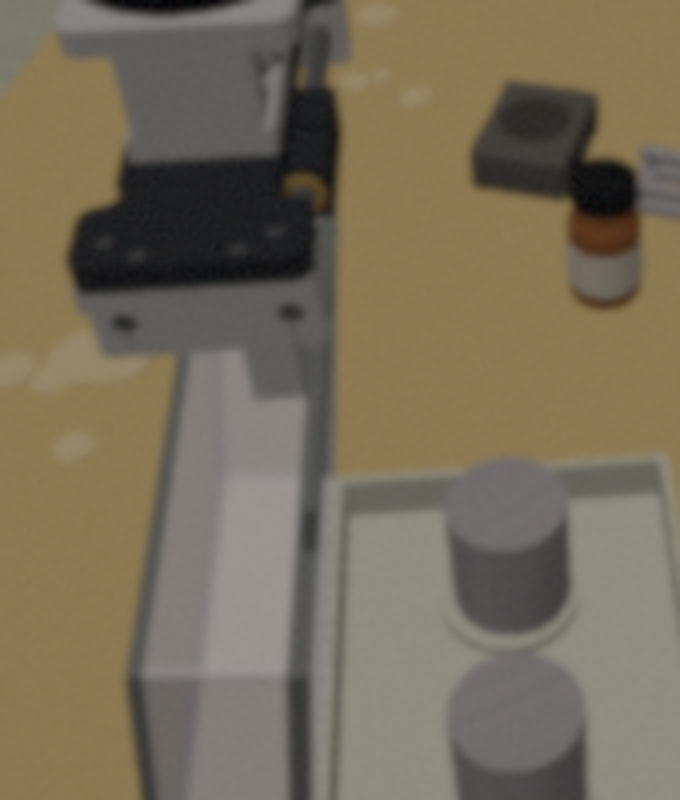

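Request:
{"fn": "carry_out", "kwargs": {
  "steps": [
    [-10,0,2,0,1],
    [-22,0,4,0,1],
    [-34,0,6.5,0,1],
    [-46,0,10,0,1],
    [-59,0,14.5,0,1]
  ]
}}

```text
time_s: 21.35
tcp_pos: [0.5718, 0.2033, 0.1966]
tool_rot: [0.994, 0.108, -0.006, -0.002]
ft_force: [3.1, 0.5, -1.1]
finger_gap: 0.004
```

```bash
python3 -c "
from h import *
goto(.6,.2,.209,12.2)
lidpath([1.1,1.04,.98,.92,.86,.8])"
```

```text
t 21.35 tcp [0.5718 0.2033 0.1966] yaw 12.35 tilt z [-0.013  0.003 -1.   ] F [ 3.07  0.53 -1.07] gap 0.004 -> shift [ 26.7   9.1 -12.7] twist 0.003
1.1 [-1.1 -0.1 -0.1]
1.04 [-11.2  -0.1   4.5]
0.98 [-21.   -0.1   9.7]
0.92 [-30.5  -0.1  15.5]
0.86 [-39.7  -0.1  21.9]
0.8 [-48.4  -0.1  28.8]
```

Request:
{"fn": "carry_out", "kwargs": {
  "steps": [
    [-11,0,4.5,0,1],
    [-21,0,9.5,0,1],
    [-30.5,0,15.5,0,1],
    [-39.5,0,22,0,1],
    [-48.5,0,29,0,1]
  ]
}}

```text
time_s: 21.85
tcp_pos: [0.5239, 0.1928, 0.1677]
tool_rot: [0.994, 0.107, -0.007, -0.002]
ft_force: [1.1, -0.1, 0.8]
finger_gap: 0.008
```

```bash
python3 -c "
from h import *
s=C('side');crop(s,'s23.png',120,130,310,330,4)
goto(.6,.2,.209,12.2)
lidpath([.8,.74,.68,.62,.56,.5])"
```

```text
t 21.9 tcp [0.5222 0.1924 0.1665] yaw 12.36 tilt z [-0.016  0.002 -1.   ] F [ 0.7   1.43 -0.11] gap 0.007 -> shift [ 77.    9.1 -43.7] twist 0.003
0.8 [ 2.  -0.2 -1.9]
0.74 [-6.3 -0.2  5.6]
0.68 [-14.2  -0.2  13.7]
0.62 [-21.5  -0.2  22.3]
0.56 [-28.2  -0.1  31.3]
0.5 [-34.4  -0.1  40.8]
```

View pics/s23.png

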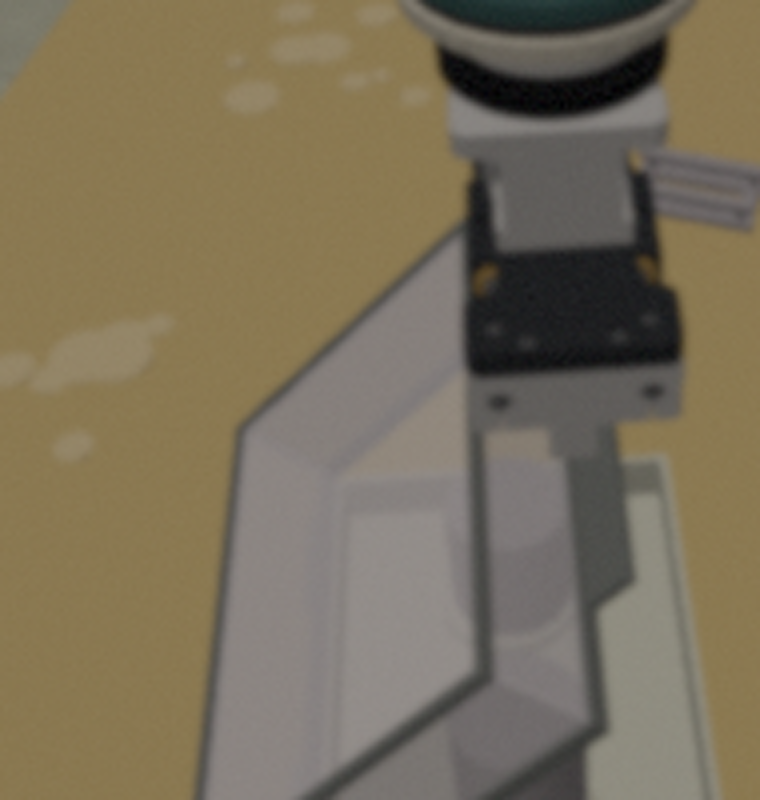

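Request:
{"fn": "carry_out", "kwargs": {
  "steps": [
    [-6,0,5.5,0,1],
    [-14,0,13.5,0,1],
    [-21.5,0,22,0,1],
    [-28,0,31,0,1],
    [-34.5,0,41,0,1]
  ]
}}

```text
time_s: 22.4
tcp_pos: [0.4895, 0.1855, 0.1267]
tool_rot: [0.994, 0.107, -0.007, -0.002]
ft_force: [1.4, -0.1, 0.2]
finger_gap: 0.007
```

```bash
python3 -c "
from h import *
goto(.6,.2,.209,12.2)
lidpath([.5,.44,.38,.32,.26,.2,.15,.1,.05,0.,-.01])"
```

```text
t 22.4 tcp [0.4895 0.1855 0.1267] yaw 12.34 tilt z [-0.014  0.002 -1.   ] F [ 1.42 -0.1   0.23] gap 0.007 -> shift [109.9   9.  -83.8] twist 0.003
0.5 [-1.7 -0.1  0.5]
0.44 [-7.3 -0.1 10.4]
0.38 [-12.2  -0.1  20.6]
0.32 [-16.6  -0.   31.1]
0.26 [-20.2   0.   41.9]
0.2 [-23.2   0.1  52.9]
0.15 [-25.1   0.1  62.2]
0.1 [-26.6   0.2  71.6]
0.05 [-27.5   0.2  81. ]
0.0 [-27.9   0.3  90.5]
-0.01 [-27.9   0.3  92.4]
```

Request:
{"fn": "carry_out", "kwargs": {
  "steps": [
    [-7,0,10.5,0,1],
    [-12,0,20.5,0,1],
    [-16.5,0,31,0,1],
    [-20,0,42,0,1],
    [-23,0,53,0,1]
  ]
}}

```text
time_s: 22.9
tcp_pos: [0.4666, 0.1807, 0.0738]
tool_rot: [0.994, 0.107, -0.007, -0.002]
ft_force: [1.2, 0.0, 0.9]
finger_gap: 0.005
```

```bash
python3 -c "
from h import *
s=C('side');crop(s,'s24.png',140,180,330,370,4)
goto(.6,.2,.209,12.2)
lidpath([.2,.15,.1,.05,0.,-.01])"
```

```text
t 22.95 tcp [0.4655 0.1804 0.0723] yaw 12.35 tilt z [-0.016  0.001 -1.   ] F [-1.57  0.23 -2.61] gap 0.006 -> shift [ 133.5    8.9 -138.8] twist 0.003
0.2 [ 0.7 -0.  -1.8]
0.15 [-1.2  0.   7.5]
0.1 [-2.6  0.  16.9]
0.05 [-3.5  0.1 26.3]
0.0 [-3.9  0.1 35.8]
-0.01 [-3.9  0.1 37.7]
```

View pics/s24.png

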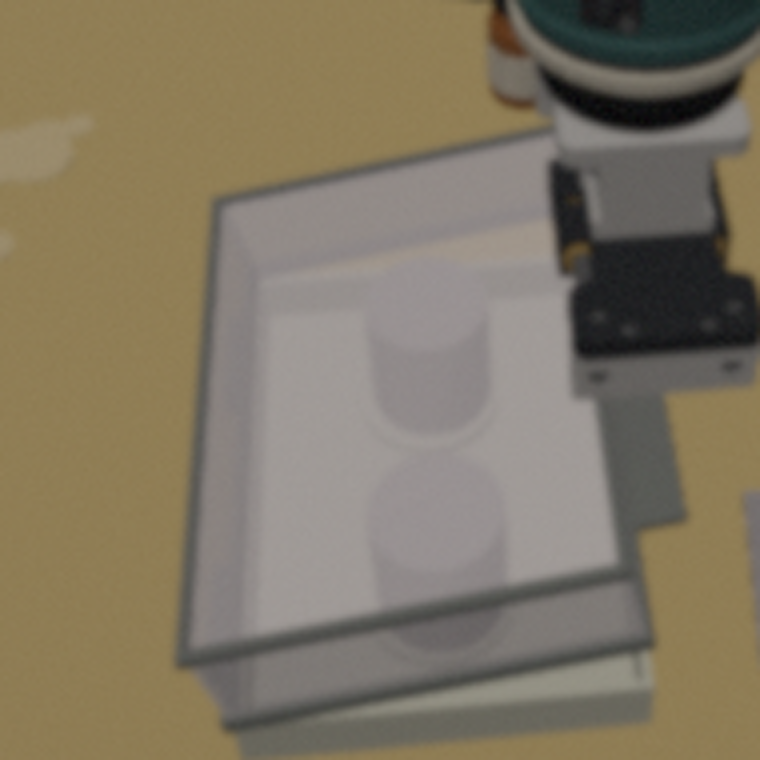

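Request:
{"fn": "carry_out", "kwargs": {
  "steps": [
    [-1,0,7.5,0,1],
    [-2.5,0,15,0,1],
    [-3.5,0,22,0,1],
    [-4,0,28,0,1],
    [-4,0,33,0,1]
  ]
}}

```text
time_s: 23.45
tcp_pos: [0.4624, 0.18, 0.0413]
tool_rot: [0.994, 0.108, -0.007, -0.002]
ft_force: [-3.1, -0.7, 0.5]
finger_gap: 0.006
```

Request:
{"fn": "carry_out", "kwargs": {
  "steps": [
    [0,0,1,0,1],
    [0,0,2,0,1],
    [0,0,3,0,1],
    [0,0,4,0,1],
    [0,0,4,0,1]
  ]
}}

```text
time_s: 23.95
tcp_pos: [0.4616, 0.1798, 0.0376]
tool_rot: [0.994, 0.108, -0.008, -0.002]
ft_force: [-6.6, -1.1, -0.8]
finger_gap: 0.005
```

```bash
python3 -c "
from h import *
s=C('side');crop(s,'s25.png',140,180,330,370,4)
goto(.6,.2,.209,12.2)"
```

```text
t 24.0 tcp [0.4617 0.1798 0.0376] yaw 12.35 tilt z [-0.015  0.002 -1.   ] F [-6.34 -1.52 -0.28] gap 0.008 -> shift [ 136.9    9.  -173.4] twist 0.003
```

View pics/s25.png

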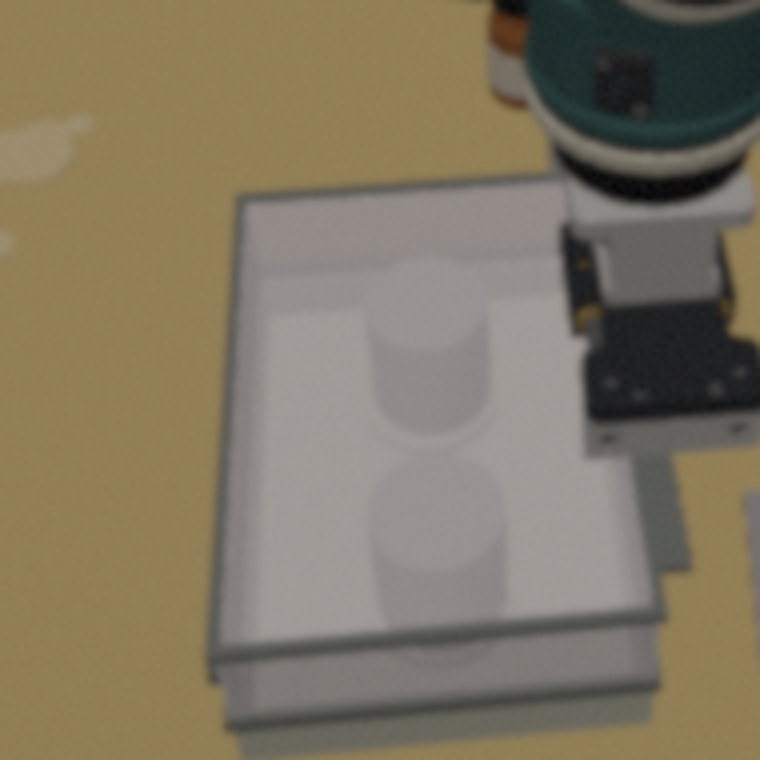

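Request:
{"fn": "carry_out", "kwargs": {
  "steps": [
    [-2,0,0,0,1],
    [-3,0,1,0,1],
    [-3,0,2,0,1],
    [-3,0,3,0,1],
    [-3,0,3,0,1]
  ]
}}

```text
time_s: 24.5
tcp_pos: [0.4601, 0.1797, 0.0363]
tool_rot: [0.994, 0.107, -0.006, -0.002]
ft_force: [-11.3, -4.0, 36.4]
finger_gap: 0.006
```

Hard stop reached: Fz is 36 N with the tip at 36.3 mm, against the expected 36.5. Retreating.

Request:
{"fn": "carry_out", "kwargs": {
  "steps": [
    [-1,0,-2,0,1],
    [-3,0,-4,0,1],
    [-5,0,-8,0,1],
    [-6,0,-20,0,1],
    [-8,0,-45,0,1]
  ]
}}

```text
time_s: 25.0
tcp_pos: [0.4515, 0.1773, 0.0799]
tool_rot: [0.994, 0.108, -0.008, -0.002]
ft_force: [0.1, 0.6, -0.4]
finger_gap: 0.006
```

Request:
{"fn": "carry_out", "kwargs": {
  "steps": [
    [-10,0,-40,0,1],
    [-20,0,-80,0,1],
    [-35,10,-110,0,1],
    [-50,40,-110,0,1],
    [-60,80,-110,0,1]
  ]
}}

```text
time_s: 25.5
tcp_pos: [0.4119, 0.0866, 0.192]
tool_rot: [0.994, 0.109, -0.005, -0.002]
ft_force: [1.6, -1.3, 0.3]
finger_gap: 0.008
```

Request:
{"fn": "carry_out", "kwargs": {
  "steps": [
    [0,40,0,0,1],
    [0,80,0,0,1],
    [0,120,0,0,1],
    [0,155,0,0,1],
    [0,155,0,0,1]
  ]
}}

```text
time_s: 26.0
tcp_pos: [0.4458, -0.069, 0.1903]
tool_rot: [0.994, 0.105, -0.006, -0.001]
ft_force: [-0.6, 1.4, -0.2]
finger_gap: 0.006
```

```bash
python3 -c "
from h import *
goto(.6,.2,.209,12.2)
s=C('side');t=C('top');crop(t,'t26.png',105,85,405,285,2.6);crop(s,'s26.png',130,180,370,370,3.3)
T=lambda p:print(p)
"
```

```text
t 26.0 tcp [ 0.4458 -0.069   0.1903] yaw 12.04 tilt z [-0.013  0.002 -1.   ] F [-0.59  1.38 -0.2 ] gap 0.006 -> shift [ 206.7 -231.   -20.2] twist -0.003
```

View pics/s26.png

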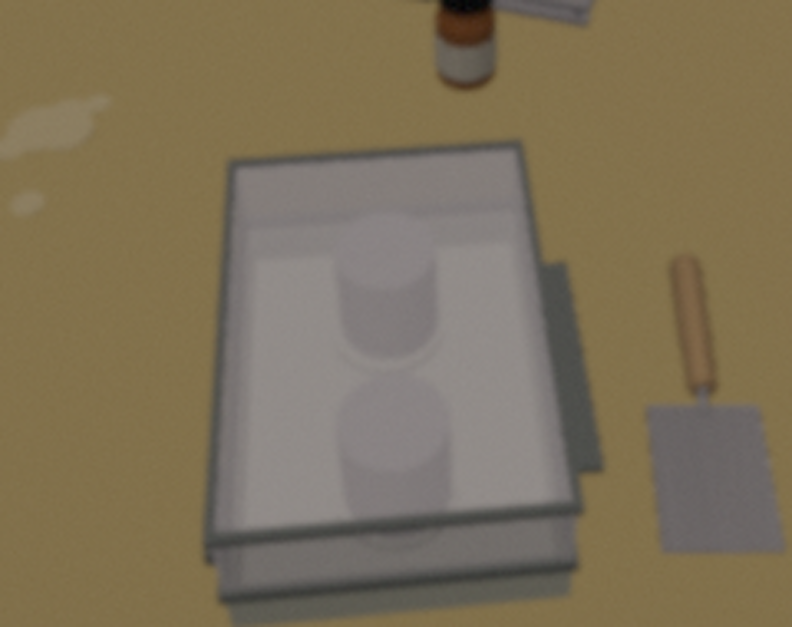

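View pics/t26.png

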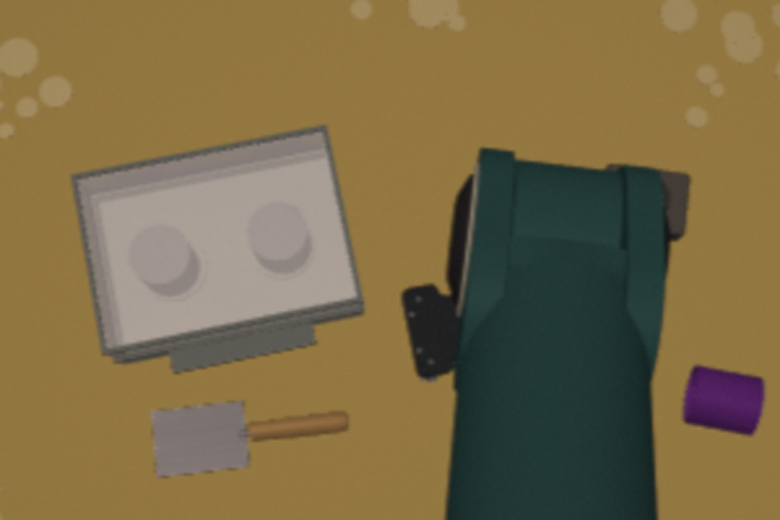

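Both cups are upright under the closed cover. Last check: triangulate the lip height and the cup top, then hand in.

```bash
python3 -c "
from h import *
s=C('side');t=C('top')
S=lambda x,y:(130+x/3.3,180+y/3.3);T=lambda x,y:(105+x/2.6,85+y/2.6)
print('lip',tri(t,T(174,372),s,S(603,468)))
print('cover top corner',tri(t,T(361,308),s,S(521,143)), tri(t,T(104,353),s,S(579,507)))
c=tri(t,T(162,255),s,S(394,422));print('cup top',c)
d=c[0][:2]-np.array([.5432,.2535]);print('off peg mm',np.linalg.norm(d)*1000)
print('cup_dr top',tri(t,T(279,233),s,S(387,252)))
goto(.6,.2,.2)
"
```

```text
lip (array([0.43315689, 0.24313133, 0.03201203]), [np.float64(1.7), np.float64(1.7)])
cover top corner (array([0.49340391, 0.0630242 , 0.08468403]), [np.float64(1.9), np.float64(1.9)]) (array([0.44361791, 0.29862932, 0.08588108]), [np.float64(1.0), np.float64(1.0)])
cup top (array([0.54022649, 0.25322155, 0.06858071]), [np.float64(1.4), np.float64(1.4)])
off peg mm 2.9865162001632273
cup_dr top (array([0.56401556, 0.14343329, 0.0687612 ]), [np.float64(1.3), np.float64(1.3)])
t 26.2 tcp [ 0.4454 -0.0641  0.1899] yaw 12.41 tilt z [-0.013  0.003 -1.   ] F [ 0.02 -0.37  0.45] gap 0.005 -> shift [ 207.6 -224.7  -11.5] twist 0
```

```bash
python3 -c "
from station import job
print(job.close_job())"
```

```text
the job is handed in; nothing more can be done
None
```

The washed cup is upside down on the peg that was bare, the dust cover is closed, and the job is handed in at about 26 s of robot time. No verdict was reported.

**What I did:** The tool cannot tilt, and even a 3 N grip held the cup level. So I regripped it nearer the mouth, tipped it up over the edge of the tray's side wall, and stood it mouth-down on the table. I then regripped it, lowered it over the peg until about 6.5 N of contact, and released it. I pushed the cover down by its lip in small steps to the hard stop. That last press peaked at 36 N with the fingertips, with the tip at 36.3 mm against an expected 36.5 mm.

**Last checks:**

| Check | Measured | Expected |
|---|---|---|
| Washed cup axis from the peg | 3 mm | under 18 mm |
| Height of washed cup top | 68.6 mm | 75 mm |
| Height of other cup top | 68.8 mm | 75 mm |
| Cover top corners | 85–86 mm | 86.5 mm |
| Lip height | 32 mm | 36.5 mm |

- **Disagreement:** The triangulated heights read low. Earlier checks on the tray and the other cup also read 3–6 mm low, so I put this down to calibration and hand-picked pixels. Both cup tops agree with each other.
- **Other cup and bystanders:** The other cup's top measured about 2 mm from its first fix. The jar, flask block and knife looked unmoved, but I did not re-measure them, and the arm hid most of the flask in the last top view.
- **Arm:** It ended clear of everything.

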